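# Close down the fluorescence bench

### The job

Close down the bench: put every green block from the light pad into the white storage dish, then set the blue lid on the dish so that it sits seated and level. Hang every rinsing dipper by its hook on the draining stand's rod and let go of it slowly, so that its off-centre weight does not set it swinging hard and it comes to rest hanging freely; do not knock any over. Leave the bottle, the beaker and the brush where they are.

Things in the scene. Friction and masses are not known exactly. Their poses are not given: they have to be found in the camera images.
- dipper1: steel rinsing dipper, 0.16 kg, stands on its cup; may be absent. Origin: centre of the cup's underside, z up, x from cup to handle and hook. Cup 72 mm across, 42 high; flat handle 5 (x) by 14 (y) mm at x = 37.5 mm, grip on top. Off-centre: hung, it rests with the cup swung in under the rod, z leaning 0.4 rad, rod in the corner of hook bar and lip; let go upright at once it swings to 0.8.
- dipper1_hook (a point): middle of the space inside the dipper's hook, at x = 52.5, z = 162 mm from the dipper's origin; hung, it lies within 14 mm of the rod's axis. The hook, 6 mm bar just below the grip, reaches to +x, away from the cup: top bar at z = 170 mm (underside 167), lip at x = 68 mm down to z = 139 mm, 25 mm gap between handle and lip
- dipper1_grip (a point): middle of the dipper's orange plastic grip, 37.5 mm in x and 201.5 mm in z from the dipper's origin; the grip is 18 (x) by 16 (y) mm and 55 mm tall, from z = 174 to 229 mm, above the hook: pinch it across y from above
- dipper2: steel rinsing dipper, 0.16 kg, stands on its cup; may be absent. Origin: centre of the cup's underside, z up, x from cup to handle and hook. Cup 72 mm across, 42 high; flat handle 5 (x) by 14 (y) mm at x = 37.5 mm, grip on top. Off-centre: hung, it rests with the cup swung in under the rod, z leaning 0.4 rad, rod in the corner of hook bar and lip; let go upright at once it swings to 0.8.
- dipper2_hook (a point): middle of the space inside the dipper's hook, at x = 52.5, z = 162 mm from the dipper's origin; hung, it lies within 14 mm of the rod's axis. The hook, 6 mm bar just below the grip, reaches to +x, away from the cup: top bar at z = 170 mm (underside 167), lip at x = 68 mm down to z = 139 mm, 25 mm gap between handle and lip
- dipper2_grip (a point): middle of the dipper's orange plastic grip, 37.5 mm in x and 201.5 mm in z from the dipper's origin; the grip is 18 (x) by 16 (y) mm and 55 mm tall, from z = 174 to 229 mm, above the hook: pinch it across y from above
- dipper3: steel rinsing dipper, 0.16 kg, stands on its cup; may be absent. Origin: centre of the cup's underside, z up, x from cup to handle and hook. Cup 72 mm across, 42 high; flat handle 5 (x) by 14 (y) mm at x = 37.5 mm, grip on top. Off-centre: hung, it rests with the cup swung in under the rod, z leaning 0.4 rad, rod in the corner of hook bar and lip; let go upright at once it swings to 0.8.
- dipper3_hook (a point): middle of the space inside the dipper's hook, at x = 52.5, z = 162 mm from the dipper's origin; hung, it lies within 14 mm of the rod's axis. The hook, 6 mm bar just below the grip, reaches to +x, away from the cup: top bar at z = 170 mm (underside 167), lip at x = 68 mm down to z = 139 mm, 25 mm gap between handle and lip
- dipper3_grip (a point): middle of the dipper's orange plastic grip, 37.5 mm in x and 201.5 mm in z from the dipper's origin; the grip is 18 (x) by 16 (y) mm and 55 mm tall, from z = 174 to 229 mm, above the hook: pinch it across y from above
- block1: fluorescent green acrylic block, 60 (x) by 26 (y) by 24 (z) mm, 45 g, lying on the light pad at the start. Origin: centre of its underside. May be absent.
- block2: fluorescent green acrylic block, 60 (x) by 26 (y) by 24 (z) mm, 45 g, lying on the light pad at the start. Origin: centre of its underside. May be absent.
- block3: fluorescent green acrylic block, 60 (x) by 26 (y) by 24 (z) mm, 45 g, lying on the light pad at the start. Origin: centre of its underside. May be absent.
- block4: fluorescent green acrylic block, 60 (x) by 26 (y) by 24 (z) mm, 45 g, lying on the light pad at the start. Origin: centre of its underside. May be absent.
- dish: white round storage dish, loose, 0.9 kg, 192 mm across and 76 mm high outside, wall and floor 6 mm (inside 180 mm across, rim 76 mm up). Origin: centre of its underside, z up.
- lid: loose blue lid of the dish, 0.25 kg: disc 196 mm across, 6 mm thick, with a locating step below it, 168 mm across and 6 mm deep (6 mm of play all round in the dish), black knob on top. Origin: centre of the step's underside, z up; disc top at 12 mm. Starts flat on the bench, step down. Seated, its origin is 70 mm above the dish's.
- lid_knob (a point): middle of the lid's knob, 34 mm above the lid's origin: the knob's head is 26 mm across, from 23 to 45 mm above the lid's origin, on a thinner neck
- rod_mid (a point): middle of the fixed draining stand's level steel rod, 10 mm thick, axis 240 mm above the bench, along this frame's y, 300 mm free between posts at y = +-165 mm (tops 8 mm above the rod's axis); x level across the rod, z up. On the bench below it a drip tray 130 mm wide (x), 18 mm high.
- pad: fixed black light pad with a glowing top, 100 (x) by 250 (y) by 8 mm. Origin: centre of its underside.
- wash_bottle: bystander: white wash bottle with red cap, 60 mm across, 150 mm high, standing. Origin: centre of its underside.
- beaker: bystander: glass beaker, 72 mm across, 90 mm high, standing. Origin: centre of its underside.
- brush: bystander: brush 170 mm long, lying flat along its x axis.
Mind the look-alikes: they are no part of the job. Several things have the shape of the lid; the one meant has the colours described above.

How it is judged:
By the outcome, as a careful person would: the job done as asked, in the order asked, and still so for the second after the job is handed in, with the robot touching nothing.
Of block1, block2, block3, block4 only 3 to 4 are there at a start; the rules pass over those that are not, and their reading is None.
Of dipper1, dipper2, dipper3 only 2 to 3 are there at a start; the rules pass over those that are not, and their reading is None.
At some moment in a run one of block1, block2, block3, block4, lid may be knocked a few centimetres aside while the robot is not near it.
It also fails if it takes over 210 s, if anything falls off the work surface, if the arm or the gripper's body presses on something with over 40 N, if the wrist force passes 120 N, or if a joint passes its speed limit or range.

### The arm

A 6-joint arm with a two-finger parallel gripper is mounted at the origin on the work surface. World frame = base frame: x ahead of the robot, y to its left, z up, the work surface at z = 0. Lengths are in m, angles in degrees, forces in N, time in s.
With the tool pointing down it reaches from about 0.35 to 0.725 m from the base axis. Payload 6 kg.
Tool frame: the origin (TCP) lies at the very end of the fingers, on their centre line; the grasp point (between the pads) lies 19 mm behind it (r.grip_point_offset is the z of the grasp point in the tool frame, in m); z points along the fingers, y is the direction in which the jaws open and shut (so a half turn about z gives the same grasp; the last joint's range is limited). The gripper opens to 85 mm and grips with 20 to 120 N. Pads are 22 mm wide; open, the fingers measure 114 mm over their backs; the gripper's body (76 mm by 85 mm) begins 54 mm behind the grasp point. The pads swing forward as they close: fully open they stand 13 mm farther back than shut.
Start: joints at [-56.912, 2.303, 4.859, 0, -92.561, -19.12], TCP at [0.145, -0.582, 0.231] pointing down, gripper open.
Joint ranges: [-146.85, 146.85], [-73.84, 115.35], [-62.03, 85.46], [-188.31, 113.3], [-161.28, -10.13], [-171.36, 171.36]. Speed limits (degrees/s): [147.25, 147.25, 172.46, 180, 180, 180].

### API

Orientations are given as [roll, pitch, yaw] about the fixed x, y, z axes, in that order (R = Rz(yaw) Ry(pitch) Rx(roll)).
In Python, from cell import readout, eyes, order, r gives the robot as it stands.
- The arm moves only by the tool send_rows, never from a script. Its argument "motion" is a list of rows, each an object of numbers: "hand": the opening, from -1 (shut) to 1 (fully open), so that 0 is half open; "dx", "dy", "dz": the shift along the tool's x, y, z in m; "roll": the turn about the tool's z in rad. A call has 1 to 10 rows; each row shifts and turns the commanded pose from where the row before left it, along the tool's axes as they then stand; what a row does not reach is not made up. A row lasts 1/10 s, in which the tool goes at most 50 mm and 8.59 degrees, less where a joint would pass 70% of its speed; a pose out of reach is approached as far as the arm can. A call with a gripper value outside its range is refused whole. The fingers move at their own pace and stop on an object; the grip force is fixed at half the most. Time passes only in rows, so rows that do not move let the fingers close. It gives the time, the measured TCP pose, the force and the opening at its end, in the units of the state.
- readout.observe(): the state, without advancing time (a new reading comes with each control period).
- eyes.read_camera(name): name is "scene" or "top" or "wrist"; returns (picture, depth): 400x640x3 uint8, red, green, blue; 400x640 float32, m along the optical axis (not along the pixel's ray), 0 where there is no reading.
- eyes.camera_params(name): a dict with "fx", "fy", "cx", "cy" (pixels), "k1" (the pictures are not rectified: a ray, as slopes to the right and down, at radius r is drawn at 1 + k1 r^2 times it, then the intrinsics apply), "R" (3x3) and "t" (3): a world point X has camera coordinates R X + t. Camera axes: x right, y down, z forward; pixel columns grow to the right and rows downward; lengths in m; the calibration is good to about 2 mm. A picture is of the moment at which its call begins: read the wrist's pose just before it. camera_params takes no time and is no camera call; for the wrist camera it gives the pose at the moment of the call.
- order.close_job(): hands the job in, once; it reports no verdict.
The state is a dict: "time": time; "joints": joint angles; "joint_velocities": joint speeds; "tau": joint torques, N m; "tcp_pos": TCP position; "eef_rot": TCP orientation; "force": force on the tool from outside, world axes, zero at the start; "wrist_torque": the same for the moment, N m; "gripper_width": finger opening in m.
Only numpy, scipy, OpenCV 4.12 (cv2) and the standard library are available. Lean on these libraries where they do the work, as an engineer would, in place of code of your own. Each camera call takes 0.05 s, during which the arm holds its last target. There are 200 camera calls.

## Working session

There is one attempt and no reset: what is moved stays moved. The work goes in short steps, Python scripts to look and compute and a tool call to move; the robot and the scene stay as the last step left them, time stands still between calls to the robot, and variables do not carry over. Pictures are saved under pics/ and viewed, about 12 in all and at most 16, crops included, and the job is handed in when it is done.

Besides the shell and the picture viewer there is one more tool, called after "Request:" by a JSON object that holds its "method" and its "body", one argument or row to a line. send_rows: Moves the arm, as the interface text tells. Its arguments: {"type":"object","properties":{"motion":{"type":"array","items":{"type":"object","properties":{"hand":{"type":"number"},"dx":{"type":"number"},"dy":{"type":"number"},"dz":{"type":"number"},"roll":{"type":"number"}}}}},"required":["motion"]}

```bash
ls; mkdir -p pics; cat > h.py <<'E'
import numpy as np, cv2
from cell import readout, eyes, order, r
def cam(n):
    p=eyes.camera_params(n); im,d=eyes.read_camera(n); return p,im,d
def ray(p,u,v):
    xd=np.array([(u-p['cx'])/p['fx'],(v-p['cy'])/p['fy']]); x=xd.copy()
    for _ in range(20): x=xd/(1+p['k1']*(x@x))
    return np.array([x[0],x[1],1.])
def at(p,u,v,d): # world from depth
    return np.array(p['R']).T@(ray(p,u,v)*d-np.array(p['t']))
def onz(p,u,v,z):
    R=np.array(p['R']);c=-R.T@np.array(p['t']);w=R.T@ray(p,u,v);return c+w*(z-c[2])/w[2]
def cloud(p,d):
    v,u=np.mgrid[0:400,0:640]; xd=np.stack([(u-p['cx'])/p['fx'],(v-p['cy'])/p['fy']],-1);x=xd.copy()
    for _ in range(20): x=xd/(1+p['k1']*(x**2).sum(-1,keepdims=True))
    X=np.concatenate([x,np.ones((400,640,1))],-1)*d[...,None]
    return (X-np.array(p['t']))@np.array(p['R'])
def save(im,name): cv2.imwrite('pics/'+name,cv2.cvtColor(im,cv2.COLOR_RGB2BGR))
E
python3 - <<'E'
from h import *
for n in('scene','top'):
    p,im,d=cam(n); save(im,n+'0.png'); np.savez(n+'0.npz',im=im,d=d,**p); print(n,p)
s=readout.observe();print(s)
E
```

```text
pics
scene {'fx': 485.5599784675467, 'fy': 485.5599784675467, 'cx': 320.9949286978762, 'cy': 199.85635686563134, 'k1': -0.019507482781718953, 'R': array([[ 0.85510633,  0.51813377, -0.01818122],
       [ 0.28952376, -0.50632102, -0.81228998],
       [-0.43008041,  0.68933041, -0.58297035]]), 't': array([-0.36724697, -0.08516188,  1.77596647])}
top {'fx': 520.2464714901845, 'fy': 520.2464714901845, 'cx': 313.5324053741196, 'cy': 200.17298819037842, 'k1': -0.07805731403571836, 'R': array([[ 2.21060972e-03, -9.99997486e-01,  3.76506493e-04],
       [-9.98302037e-01, -2.22877717e-03, -5.82071837e-02],
       [ 5.82078765e-02, -2.47193833e-04, -9.98304454e-01]]), 't': array([-0.12828696,  0.53259544,  1.89869148])}
{'time': 0.1, 'joints': array([-5.69111770e+01,  2.33657282e+00,  4.80700069e+00, -2.37343836e-02,
       -9.25617733e+01, -1.91205945e+01]), 'joint_velocities': array([ 0.06749826, -0.03731934,  0.19195462,  0.1114299 ,  0.03761034,
       -0.01591039]), 'tau': array([-5.74475082e-03, -3.69351590e+01,  3.48278618e+01,  6.95174217e+00,
       -4.61184361e-03,  4.21671572e-06]), 'tcp_pos': array([ 0.14483924, -0.58194544,  0.23035406]), 'eef_rot': array([ 1.79905927e+02, -7.51666021e-03, -1.66030723e+02]), 'force': array([-0.5833717 , -0.12521088, -0.62572256]), 'wrist_torque': array([0.00015502, 0.02965652, 0.0450325 ]), 'gripper_width': 0.08514487473819342}
```

View pics/top0.png

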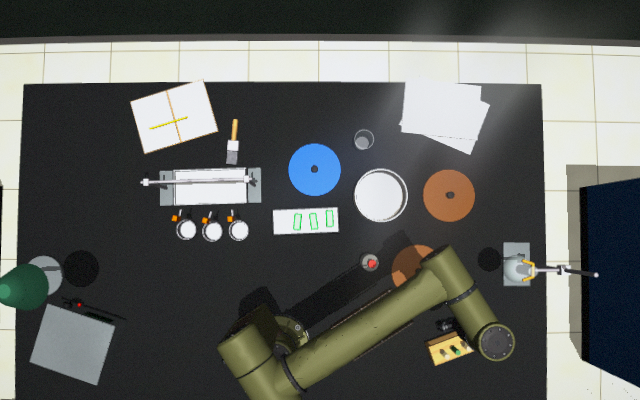

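View pics/scene0.png

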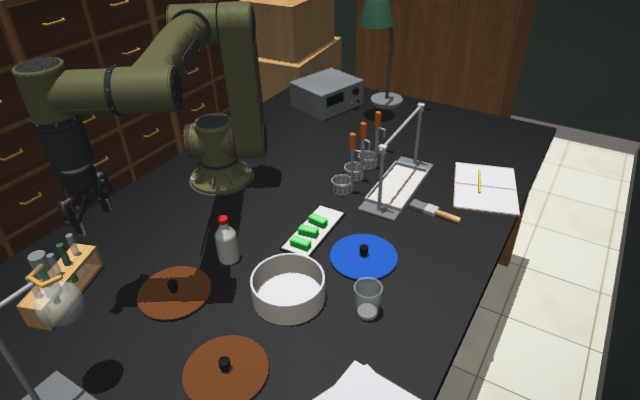

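Candidates: lid is the blue disc (315,170); the brown ones at (449,195) and (415,265) are look-alikes. There are 3 green blocks, at (298,221), (313,220) and (330,218), and 3 dippers with cups at (186,229), (212,231) and (238,229). The rod runs from (145,182) to (254,178) and the dish is at (381,195).

```bash
cat > m.py <<'E'
from h import *
def load(n):
    z=np.load(n+'0.npz'); p={k:z[k] for k in z.files}; return p,z['im'],z['d']
def comps(mask,C,mn=15):
    n,l,s,c=cv2.connectedComponentsWithStats(mask.astype(np.uint8))
    for i in range(1,n):
        if s[i,4]>=mn: yield i,s[i,4],c[i],C[l==i]
E
python3 - <<'E'
from m import *
np.set_printoptions(precision=4,suppress=True)
for n in('top','scene'):
    p,im,d=load(n); C=cloud(p,d); hsv=cv2.cvtColor(im,cv2.COLOR_RGB2HSV); H,S,V=[hsv[...,i].astype(int) for i in range(3)]
    X,Y,Z=C[...,0],C[...,1],C[...,2]
    print('==',n)
    for nm,m in dict(green=(H>40)&(H<80)&(S>90)&(V>70)&(X>.3),blue=(H>98)&(H<125)&(S>120)&(V>80)&(X>.3)&(X<.8),orange=(H<18)&(S>150)&(V>80)&(Z>.12)&(Z<.26)&(X>.3)).items():
        for i,a,c,P in comps(m,C,8):
            q=P[P[:,2]>np.median(P[:,2])-.01]
            r_=cv2.minAreaRect((q[:,:2]*1000).astype(np.float32))
            print(nm,a,c,'mean',P.mean(0),'lo',P.min(0),'hi',P.max(0),'rect',r_)
    # dish rim
    m=(abs(Z-.076)<.004)&(X>.3)&(X<.8)&(Y<0.0)&(Y>-.4)&(S<60)
    for i,a,c,P in comps(m,C,20): print('rim',a,P.min(0),P.max(0),(P.min(0)+P.max(0))/2)
    m=(abs(Z-.242)<.008)&(X>.4)&(Y>.1)&(Y<.7)&(H>=0)&(S<90)
    for i,a,c,P in comps(m,C,20): print('rod',a,c,P.mean(0),P.min(0),P.max(0),np.polyfit(P[:,1],P[:,0],1))
    m=(abs(Z-.042)<.006)&(X>.3)&(X<.7)&(Y>.15)
    for i,a,c,P in comps(m,C,8): print('cup',a,c,P.min(0),P.max(0),(P.min(0)+P.max(0))/2)
def px(n,u,v,z): print(n,u,v,onz(load(n)[0],u,v,z))
px('top',315,170,.012)
im=load('top')[1][170:260,120:350]; save(cv2.resize(im,None,fx=3.4,fy=3.4,interpolation=cv2.INTER_CUBIC),'c1.png')
E
```

```text
== top
green 45 [328.9333 219.2   ] mean [ 0.4627 -0.1834  0.031 ] lo [ 0.4379 -0.1992  0.0044] hi [ 0.4972 -0.1724  0.045 ] rect ((465.26910400390625, -184.89781188964844), (54.81886672973633, 25.584041595458984), 0.8381823897361755)
green 47 [313.1064 220.3617] mean [ 0.4583 -0.1257  0.0332] lo [ 0.4269 -0.14    0.0101] hi [ 0.4858 -0.1107  0.0452] rect ((456.4091796875, -125.572509765625), (58.13468551635742, 25.665924072265625), 9.460665702819824)
green 50 [297.32 221.26] mean [ 0.4549 -0.0683  0.032 ] lo [ 0.4267 -0.0818  0.0107] hi [ 0.4815 -0.0518  0.0434] rect ((454.11700439453125, -66.97492980957031), (25.878801345825195, 56.44123077392578), 84.91244506835938)
blue 2207 [314.1183 169.1899] mean [ 0.6473 -0.1291  0.0192] lo [ 0.4215 -0.2251 -0.0086] hi [ 0.7492 -0.0318  1.9265] rect ((600.9359130859375, -105.67088317871094), (194.83815002441406, 304.3805236816406), 64.03687286376953)
orange 12 [175.1667 218.    ] mean [0.4608 0.3265 0.2297] lo [0.451  0.3211 0.2245] hi [0.4675 0.3344 0.2384] rect ((459.4454345703125, 327.68115234375), (11.793118476867676, 17.68021583557129), 
[... 4270 characters left out ...]
 8 [358.375 155.25 ] [0.3906 0.308  0.0382] [0.4076 0.3403 0.0444] [0.3991 0.3242 0.0413]
cup 8 [414.625 156.125] [0.5734 0.4141 0.0365] [0.5866 0.4275 0.0468] [0.58   0.4208 0.0417]
cup 30 [369.8667 159.4   ] [0.4247 0.2973 0.0364] [0.4633 0.3361 0.0477] [0.444  0.3167 0.0421]
cup 14 [356.     162.1429] [0.4046 0.2644 0.0377] [0.4279 0.2773 0.0479] [0.4162 0.2709 0.0428]
cup 26 [346.3846 166.6538] [0.3837 0.2038 0.0366] [0.4208 0.2611 0.047 ] [0.4022 0.2325 0.0418]
cup 24 [357.8333 171.1667] [0.4328 0.2049 0.0362] [0.4583 0.2362 0.0478] [0.4456 0.2205 0.042 ]
cup 35 [341.2286 175.3714] [0.3872 0.1519 0.036 ] [0.4395 0.1808 0.048 ] [0.4133 0.1664 0.042 ]
top 315 170 [ 0.6449 -0.1323  0.012 ]
```

View pics/c1.png

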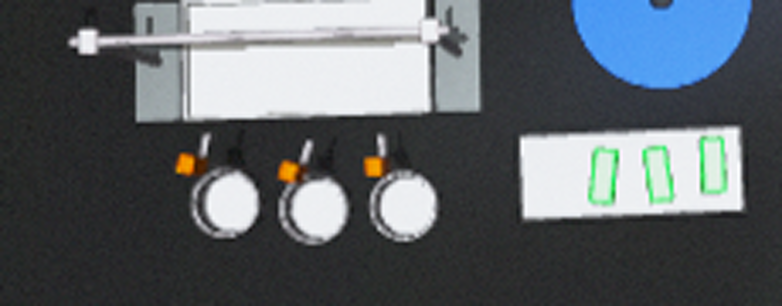

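Request:
{"method": "send_rows", "body": {
  "motion": [
    {"dz":-0.025,"roll":0.122,"hand":1},
    {"dz":-0.025,"roll":0.122,"hand":1},
    {"dx":-0.03,"dy":0.035,"hand":1},
    {"dx":-0.03,"dy":0.035,"hand":1},
    {"dx":-0.03,"dy":0.035,"hand":1},
    {"dx":-0.03,"dy":0.035,"hand":1},
    {"dx":-0.03,"dy":0.035,"hand":1},
    {"dx":-0.03,"dy":0.035,"hand":1},
    {"dx":-0.02,"dy":0.035,"hand":1},
    {"dx":-0.02,"dy":0.035,"hand":1}
  ]
}}

```text
schema error: expected keys hand, dx, dy, dz, roll
```

Request:
{"method": "send_rows", "body": {
  "motion": [
    {"dx":-0.02,"dy":0.035,"hand":0.2},
    {"dx":-0.01,"dy":0.035,"hand":0.2},
    {"dx":-0.01,"dy":0.035,"hand":0.2},
    {"dx":0,"dy":0.035,"hand":0.2},
    {"dx":0,"dy":0.035,"hand":0.2},
    {"hand":0.2},
    {"hand":0.2},
    {"hand":0.2}
  ]
}}

```text
schema error: expected keys hand, dx, dy, dz, roll
```

```bash
cat >> h.py <<'E'
def go(x,y,z,yaw=None):
    s=readout.observe(); q=s['tcp_pos']; yw=s['eef_rot'][2]; a=np.radians(yw); e=np.array([x,y,z])-q
    dy=0 if yaw is None else (yaw-yw+90)%180-90
    print('tool d', np.round([e[0]*np.cos(a)+e[1]*np.sin(a), e[0]*np.sin(a)-e[1]*np.cos(a), -e[2]],4),'roll',round(-np.radians(dy),3),'yaw now',round(yw,2),'pos',q.round(4))
E
python3 - <<'E'
from m import *
s=readout.observe(); print(s['time'],s['tcp_pos'],s['eef_rot'],s['joints'],s['gripper_width'])
p,im,d=cam('wrist'); save(im,'w1.png'); np.savez('wrist0.npz',im=im,d=d,**p)
p,im,d=cam('top'); np.savez('top0.npz',im=im,d=d,**p)
# circle fits on top picture
for n in('top','scene'):
    p,im,d=load(n); C=cloud(p,d); X,Y,Z=C[...,0],C[...,1],C[...,2]
    hsv=cv2.cvtColor(im,cv2.COLOR_RGB2HSV)
    def fit(m):
        P=C[m]; A=np.c_[2*P[:,:2],np.ones(len(P))]
        for _ in range(5):
            s_,*_r=np.linalg.lstsq(A,(P[:,:2]**2).sum(1),rcond=None); rr=np.sqrt(s_[2]+s_[:2]@s_[:2]); e=abs(np.hypot(*(P[:,:2]-s_[:2]).T)-rr); k=e<max(.006,1.5*np.median(e)); P,A=P[k],A[k]
        return s_[:2],rr,len(P)
    print(n,'dish',fit((abs(Z-.076)<.003)&(np.hypot(X-.55,Y+.36)<.13)&(np.hypot(X-.55,Y+.36)>.07)&(hsv[...,1]<80)))
    m=(hsv[...,0]>98)&(hsv[...,0]<125)&(hsv[...,1]>120)&(hsv[...,2]>80)&(np.hypot(X-.649,Y+.13)<.12)&(Z<.03)
    (u,v),r_=cv2.minEnclosingCircle(np.argwhere(m)[:,::-1].astype(np.float32)); P=C[m]
    print('lid',(P.min(0)+P.max(0))/2, onz(p,u,v,.012), np.median(P[:,2]))
E
```

```text
0.1 [ 0.14483924 -0.58194544  0.23035406] [ 1.79905927e+02 -7.51666021e-03 -1.66030723e+02] [-5.69111770e+01  2.33657282e+00  4.80700069e+00 -2.37343836e-02
 -9.25617733e+01 -1.91205945e+01] 0.08514487473819342
top dish (array([ 0.54761263, -0.36633245]), np.float64(0.09285320282510891), 137)
lid [ 0.65038126 -0.12840498  0.01093609] [ 0.6478701  -0.12883368  0.012     ] 0.013200633695661218
scene dish (array([ 0.55234066, -0.36717385]), np.float64(0.09188041923247942), 405)
lid [ 0.649366   -0.12101837  0.01172717] [ 0.65424665 -0.13724967  0.012     ] 0.012522150162787377
```

View pics/w1.png

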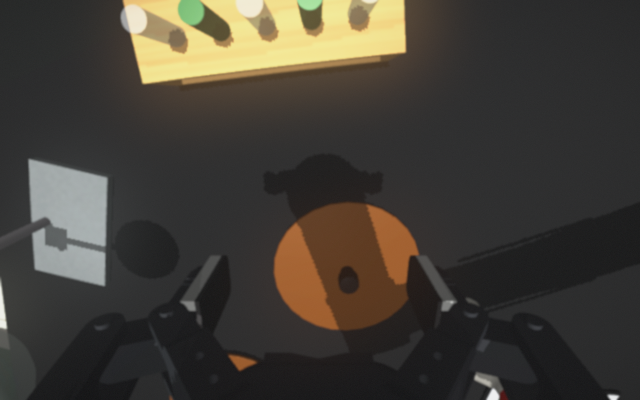

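The rows need every key, so nothing moved. This wrist view is still of the start pose and shows the rack and a brown lid.

Request:
{"method": "send_rows", "body": {
  "motion": [
    {"dx":0,"dy":0,"dz":-0.025,"roll":0.122,"hand":1},
    {"dx":0,"dy":0,"dz":-0.025,"roll":0.122,"hand":1},
    {"dx":-0.03,"dy":0.035,"dz":0,"roll":0,"hand":1},
    {"dx":-0.03,"dy":0.035,"dz":0,"roll":0,"hand":1},
    {"dx":-0.03,"dy":0.035,"dz":0,"roll":0,"hand":1},
    {"dx":-0.03,"dy":0.035,"dz":0,"roll":0,"hand":1},
    {"dx":-0.03,"dy":0.035,"dz":0,"roll":0,"hand":1},
    {"dx":-0.03,"dy":0.035,"dz":0,"roll":0,"hand":1},
    {"dx":-0.02,"dy":0.035,"dz":0,"roll":0,"hand":1},
    {"dx":-0.02,"dy":0.035,"dz":0,"roll":0,"hand":1}
  ]
}}

```text
time: 1.2
tcp_pos: [0.3656, -0.3006, 0.2811]
eef_rot: [180.0, -0.0, -180.0]
force: [1.5, -0.0, -0.1]
gripper_width: 0.0853
```

Request:
{"method": "send_rows", "body": {
  "motion": [
    {"dx":-0.02,"dy":0.035,"dz":0,"roll":0,"hand":0.2},
    {"dx":-0.01,"dy":0.035,"dz":0,"roll":0,"hand":0.2},
    {"dx":-0.01,"dy":0.035,"dz":0,"roll":0,"hand":0.2},
    {"dx":0,"dy":0.035,"dz":0,"roll":0,"hand":0.2},
    {"dx":0,"dy":0.035,"dz":0,"roll":0,"hand":0.2},
    {"dx":0,"dy":0,"dz":0,"roll":0,"hand":0.2},
    {"dx":0,"dy":0,"dz":0,"roll":0,"hand":0.2}
  ]
}}

```text
time: 1.9
tcp_pos: [0.405, -0.1266, 0.2814]
eef_rot: [180.0, 0.0, -179.9]
force: [-0.2, -1.1, 0.5]
gripper_width: 0.0515
```

```bash
python3 - <<'E'
from m import *
np.set_printoptions(precision=4,suppress=True)
s=readout.observe(); print(s['time'],s['tcp_pos'],s['eef_rot'],s['joints'],s['gripper_width'])
p,im,d=cam('wrist'); save(im,'w2.png'); np.savez('wrist0.npz',im=im,d=d,**p)
hsv=cv2.cvtColor(im,cv2.COLOR_RGB2HSV); C=cloud(p,d)
m=(hsv[...,0]>40)&(hsv[...,0]<80)&(hsv[...,1]>90)&(hsv[...,2]>70)
for i,a,c,P in comps(m,C,60):
    q=P[abs(P[:,2]-.032)<.005]
    print(a,c,len(q),cv2.minAreaRect((q[:,:2]*1000).astype(np.float32)) if len(q) else 0)
E
```

```text
1.9 [ 0.405  -0.1266  0.2814] [ 179.9898    0.0249 -179.8821] [  10.219   -24.2756  -12.7905   -0.0058 -101.4587 -100.1023] 0.05154016823510776
480 [361.0104 193.4563] 361 ((454.300048828125, -69.5076904296875), (24.892318725585938, 59.76704788208008), 84.61024475097656)
410 [317.522  194.9146] 349 ((456.6624755859375, -128.06272888183594), (59.790374755859375, 25.59420394897461), 9.194473266601562)
414 [275.6691 203.7391] 356 ((466.3471984863281, -186.38046264648438), (60.1238899230957, 26.32724380493164), 2.2852931022644043)
```

View pics/w2.png

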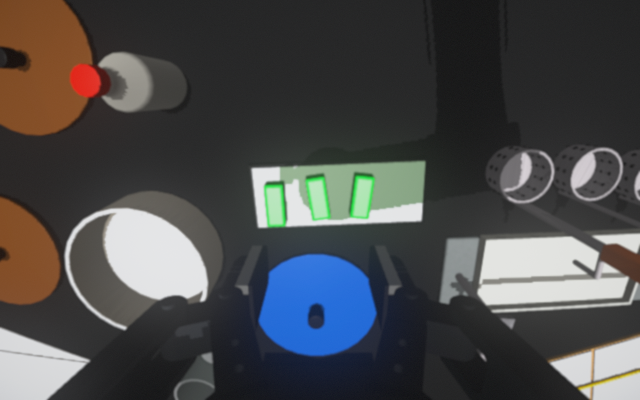

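Wrist view: blocks at (361,195), (317,197) and (275,204), with sizes that match the description. Grasping the end block first.

Request:
{"method": "send_rows", "body": {
  "motion": [
    {"dx":-0.03,"dy":-0.03,"dz":0,"roll":-0.04,"hand":0.1},
    {"dx":-0.031,"dy":-0.03,"dz":0,"roll":0,"hand":0.1},
    {"dx":0,"dy":0,"dz":0.04,"roll":0,"hand":0.1},
    {"dx":0,"dy":0,"dz":0.045,"roll":0,"hand":0.1},
    {"dx":0,"dy":0,"dz":0.045,"roll":0,"hand":0.1},
    {"dx":0,"dy":0,"dz":0.045,"roll":0,"hand":0.1},
    {"dx":0,"dy":0,"dz":0.045,"roll":0,"hand":0.1},
    {"dx":0,"dy":0,"dz":0.03,"roll":0,"hand":0.1},
    {"dx":0,"dy":0,"dz":0.019,"roll":0,"hand":0.1},
    {"dx":0,"dy":0,"dz":0,"roll":0,"hand":0.1}
  ]
}}

```text
time: 2.95
tcp_pos: [0.4643, -0.187, 0.0087]
eef_rot: [179.9, -0.4, -177.9]
force: [-0.2, 0.3, 1.0]
gripper_width: 0.047
```

Request:
{"method": "send_rows", "body": {
  "motion": [
    {"dx":0,"dy":0,"dz":0,"roll":0,"hand":-1},
    {"dx":0,"dy":0,"dz":0,"roll":0,"hand":-1},
    {"dx":0,"dy":0,"dz":0,"roll":0,"hand":-1},
    {"dx":0,"dy":0,"dz":0,"roll":0,"hand":-1},
    {"dx":0,"dy":0,"dz":-0.03,"roll":0,"hand":-1},
    {"dx":0,"dy":0,"dz":-0.04,"roll":0,"hand":-1},
    {"dx":0,"dy":0,"dz":-0.04,"roll":0,"hand":-1},
    {"dx":0,"dy":0,"dz":-0.04,"roll":0,"hand":-1},
    {"dx":0,"dy":0,"dz":0,"roll":0,"hand":-1}
  ]
}}

```text
time: 3.85
tcp_pos: [0.4697, -0.1868, 0.1695]
eef_rot: [-179.8, 0.6, -177.7]
force: [0.7, 0.1, -1.1]
gripper_width: 0.0247
```

Request:
{"method": "send_rows", "body": {
  "motion": [
    {"dx":0,"dy":0,"dz":0,"roll":0.04,"hand":-1},
    {"dx":-0.0134,"dy":-0.0374,"dz":0,"roll":0,"hand":-1},
    {"dx":-0.0134,"dy":-0.0374,"dz":0,"roll":0,"hand":-1},
    {"dx":-0.0134,"dy":-0.0374,"dz":0,"roll":0,"hand":-1},
    {"dx":-0.0134,"dy":-0.0374,"dz":0,"roll":0,"hand":-1},
    {"dx":-0.0134,"dy":-0.0374,"dz":0,"roll":0,"hand":-1},
    {"dx":-0.0134,"dy":-0.0374,"dz":0,"roll":0,"hand":-1},
    {"dx":0,"dy":0,"dz":0,"roll":0,"hand":-1},
    {"dx":0,"dy":0,"dz":0,"roll":0,"hand":-1}
  ]
}}

```text
time: 4.75
tcp_pos: [0.5471, -0.4109, 0.1603]
eef_rot: [179.9, -0.1, 179.9]
force: [0.5, 0.6, -0.6]
gripper_width: 0.0249
```

```bash
python3 -c "
from h import *
go(.55,-.411,.02,-180)"
```

```text
tool d [-2.900e-03 -1.000e-04  1.403e-01] roll -0.002 yaw now 179.91 pos [ 0.5471 -0.4109  0.1603]
```

Request:
{"method": "send_rows", "body": {
  "motion": [
    {"dx":-0.002,"dy":0,"dz":0.035,"roll":0,"hand":-1},
    {"dx":0,"dy":0,"dz":0.035,"roll":0,"hand":-1},
    {"dx":0,"dy":0,"dz":0.03,"roll":0,"hand":-1},
    {"dx":0,"dy":0,"dz":0.025,"roll":0,"hand":-1},
    {"dx":0,"dy":0,"dz":0.012,"roll":0,"hand":-1},
    {"dx":0,"dy":0,"dz":0,"roll":0,"hand":-1},
    {"dx":0,"dy":0,"dz":0,"roll":0,"hand":-1}
  ]
}}

```text
time: 5.45
tcp_pos: [0.5502, -0.4105, 0.0273]
eef_rot: [-179.9, 0.1, -180.0]
force: [0.5, 0.4, -0.7]
gripper_width: 0.0244
```

Request:
{"method": "send_rows", "body": {
  "motion": [
    {"dx":0,"dy":0,"dz":0,"roll":0,"hand":-0.15},
    {"dx":0,"dy":0,"dz":0,"roll":0,"hand":-0.15},
    {"dx":0,"dy":0,"dz":0,"roll":0,"hand":-0.15},
    {"dx":0,"dy":0,"dz":-0.03,"roll":0,"hand":-0.15},
    {"dx":0,"dy":0,"dz":-0.04,"roll":0,"hand":-0.15},
    {"dx":0,"dy":0,"dz":-0.04,"roll":0,"hand":-0.15},
    {"dx":0,"dy":0,"dz":-0.04,"roll":0,"hand":-0.15},
    {"dx":0.016,"dy":0.045,"dz":0,"roll":0,"hand":0.1},
    {"dx":0.016,"dy":0.045,"dz":0,"roll":0,"hand":0.1}
  ]
}}

```text
time: 6.35
tcp_pos: [0.5182, -0.3206, 0.1778]
eef_rot: [-179.9, 0.3, 179.9]
force: [0.8, 0.4, 0.5]
gripper_width: 0.0472
```

Request:
{"method": "send_rows", "body": {
  "motion": [
    {"dx":0.016,"dy":0.045,"dz":0,"roll":0,"hand":0.1},
    {"dx":0.016,"dy":0.045,"dz":0,"roll":-0.08,"hand":0.1},
    {"dx":0.016,"dy":0.045,"dz":0,"roll":-0.08,"hand":0.1},
    {"dx":0.016,"dy":0.04,"dz":0,"roll":0,"hand":0.1},
    {"dx":0,"dy":0,"dz":0,"roll":0,"hand":0.1},
    {"dx":0,"dy":0,"dz":0,"roll":0,"hand":0.1}
  ]
}}

```text
time: 6.95
tcp_pos: [0.4443, -0.1494, 0.1773]
eef_rot: [-180.0, 0.2, -170.7]
force: [-0.2, 0.5, -0.3]
gripper_width: 0.0467
```

```bash
cat > blk.py <<'E'
from m import *
np.set_printoptions(precision=4,suppress=True)
def blocks(n,zt=.032):
    p,im,d=cam(n); hsv=cv2.cvtColor(im,cv2.COLOR_RGB2HSV); C=cloud(p,d)
    m=(hsv[...,0]>40)&(hsv[...,0]<80)&(hsv[...,1]>90)&(hsv[...,2]>70)&(C[...,0]>.3)&(C[...,2]<.1)
    for i,a,c,P in comps(m,C,15):
        q=P[abs(P[:,2]-np.median(P[:,2]))<.005]
        print(n,a,c,np.median(P[:,2]),cv2.minAreaRect((q[:,:2]*1000).astype(np.float32)))
    return p,im,d
E
python3 -c "
from blk import *
go(.4566,-.1275,.012,-170.8)
blocks('wrist'); blocks('top')"
```

```text
tool d [-0.0157  0.0196  0.1653] roll 0.001 yaw now -170.73 pos [ 0.4443 -0.1494  0.1773]
wrist 781 [338.4456 193.3867] 0.032148240691098076 ((456.76043701171875, -128.37664794921875), (59.94274139404297, 25.660560607910156), 9.061338424682617)
wrist 1016 [394.252  200.4055] 0.03200461665223933 ((454.68994140625, -70.18694305419922), (26.569162368774414, 60.44672775268555), 84.05120086669922)
wrist 746 [ 63.9906 230.2587] 0.02987638276615672 ((549.7086181640625, -412.69134521484375), (26.543930053710938, 59.350914001464844), 88.6684799194336)
top 43 [390.7442 195.7209] 0.03012610953372795 ((549.97705078125, -410.4495849609375), (23.32398223876953, 55.687931060791016), 89.35481262207031)
```

Request:
{"method": "send_rows", "body": {
  "motion": [
    {"dx":-0.016,"dy":0.019,"dz":0,"roll":0,"hand":0.1},
    {"dx":0,"dy":0,"dz":0.04,"roll":0,"hand":0.1},
    {"dx":0,"dy":0,"dz":0.04,"roll":0,"hand":0.1},
    {"dx":0,"dy":0,"dz":0.04,"roll":0,"hand":0.1},
    {"dx":0,"dy":0,"dz":0.03,"roll":0,"hand":0.1},
    {"dx":0,"dy":0,"dz":0.015,"roll":0,"hand":0.1},
    {"dx":0,"dy":0,"dz":0,"roll":0,"hand":0.1},
    {"dx":0,"dy":0,"dz":0,"roll":0,"hand":0.1}
  ]
}}

```text
time: 7.85
tcp_pos: [0.4569, -0.1295, 0.0106]
eef_rot: [-180.0, -0.0, -170.9]
force: [0.0, -0.1, 0.1]
gripper_width: 0.0472
```

Request:
{"method": "send_rows", "body": {
  "motion": [
    {"dx":0,"dy":0,"dz":0,"roll":0,"hand":-1},
    {"dx":0,"dy":0,"dz":0,"roll":0,"hand":-1},
    {"dx":0,"dy":0,"dz":0,"roll":0,"hand":-1},
    {"dx":0,"dy":0,"dz":0,"roll":0,"hand":-1},
    {"dx":0,"dy":0,"dz":-0.03,"roll":0,"hand":-1},
    {"dx":0,"dy":0,"dz":-0.04,"roll":0,"hand":-1},
    {"dx":0,"dy":0,"dz":-0.04,"roll":0,"hand":-1},
    {"dx":0,"dy":0,"dz":-0.04,"roll":0,"hand":-1},
    {"dx":0,"dy":0,"dz":0,"roll":0.08,"hand":-1},
    {"dx":0,"dy":0,"dz":0,"roll":0.08,"hand":-1}
  ]
}}

```text
time: 8.85
tcp_pos: [0.457, -0.1283, 0.1615]
eef_rot: [179.9, 0.1, 179.8]
force: [-1.0, 0.2, -1.8]
gripper_width: 0.0249
```

```bash
python3 -c "
from h import *
go(.55,-.322,.025,-180)"
```

```text
tool d [-0.0936 -0.1934  0.1365] roll -0.003 yaw now 179.81 pos [ 0.457  -0.1283  0.1615]
```

Request:
{"method": "send_rows", "body": {
  "motion": [
    {"dx":-0.0187,"dy":-0.0387,"dz":0,"roll":0,"hand":-1},
    {"dx":-0.0187,"dy":-0.0387,"dz":0,"roll":0,"hand":-1},
    {"dx":-0.0187,"dy":-0.0387,"dz":0,"roll":0,"hand":-1},
    {"dx":-0.0187,"dy":-0.0387,"dz":0,"roll":0,"hand":-1},
    {"dx":-0.0187,"dy":-0.0387,"dz":0,"roll":0,"hand":-1},
    {"dx":0,"dy":0,"dz":0.035,"roll":0,"hand":-1},
    {"dx":0,"dy":0,"dz":0.035,"roll":0,"hand":-1},
    {"dx":0,"dy":0,"dz":0.03,"roll":0,"hand":-1},
    {"dx":0,"dy":0,"dz":0.025,"roll":0,"hand":-1},
    {"dx":0,"dy":0,"dz":0.012,"roll":0,"hand":-1}
  ]
}}

```text
time: 9.85
tcp_pos: [0.5533, -0.3248, 0.0292]
eef_rot: [-179.6, 0.4, -179.9]
force: [1.2, -6.8, 17.0]
gripper_width: 0.0246
```

Request:
{"method": "send_rows", "body": {
  "motion": [
    {"dx":0,"dy":0,"dz":0,"roll":0,"hand":-1},
    {"dx":0,"dy":0,"dz":0,"roll":0,"hand":-1},
    {"dx":0,"dy":0,"dz":0,"roll":0,"hand":-0.15},
    {"dx":0,"dy":0,"dz":0,"roll":0,"hand":-0.15},
    {"dx":0,"dy":0,"dz":0,"roll":0,"hand":-0.15},
    {"dx":0,"dy":0,"dz":-0.03,"roll":0,"hand":-0.15},
    {"dx":0,"dy":0,"dz":-0.04,"roll":0,"hand":-0.15},
    {"dx":0,"dy":0,"dz":-0.04,"roll":0,"hand":-0.15},
    {"dx":0,"dy":0,"dz":-0.04,"roll":0,"hand":-0.15},
    {"dx":0,"dy":0,"dz":0,"roll":0,"hand":-0.15}
  ]
}}

```text
time: 10.85
tcp_pos: [0.5522, -0.3235, 0.181]
eef_rot: [-179.7, 0.6, -180.0]
force: [-0.6, 0.4, 0.4]
gripper_width: 0.0363
```

Request:
{"method": "send_rows", "body": {
  "motion": [
    {"dx":0.0185,"dy":0.044,"dz":0,"roll":0,"hand":0.1},
    {"dx":0.0185,"dy":0.044,"dz":0,"roll":0,"hand":0.1},
    {"dx":0.0185,"dy":0.044,"dz":0,"roll":0,"hand":0.1},
    {"dx":0.0185,"dy":0.044,"dz":0,"roll":0.05,"hand":0.1},
    {"dx":0.0185,"dy":0.044,"dz":0,"roll":0.05,"hand":0.1},
    {"dx":0,"dy":0.02,"dz":0,"roll":0,"hand":0.1},
    {"dx":0,"dy":0,"dz":0,"roll":0,"hand":0.1},
    {"dx":0,"dy":0,"dz":0,"roll":0,"hand":0.1}
  ]
}}

```text
time: 11.65
tcp_pos: [0.4618, -0.0811, 0.1732]
eef_rot: [180.0, -0.0, 174.3]
force: [0.3, 0.4, -0.9]
gripper_width: 0.0468
```

```bash
python3 -c "
from blk import *
go(.4545,-.070,.012,174.4)
blocks('wrist'); blocks('top')"
```

```text
tool d [0.0083 0.0103 0.1612] roll -0.001 yaw now 174.34 pos [ 0.4618 -0.0811  0.1732]
wrist 696 [331.2126 173.0086] 0.032292367872466074 ((454.61004638671875, -69.21418762207031), (25.361766815185547, 59.78040313720703), 85.6727066040039)
wrist 1155 [ 50.0762 279.9801] 0.027005016398699358 ((551.149658203125, -403.6043701171875), (28.176300048828125, 62.00510025024414), 88.27606201171875)
wrist 242 [106.157  287.2438] 0.03042759840131329 ((551.0474243164062, -326.8620300292969), (59.74885940551758, 24.248504638671875), 7.70773983001709)
top 37 [366.973  196.1081] 0.03317639043667347 ((549.5684204101562, -322.3369140625), (22.767610549926758, 55.32420349121094), 89.86341094970703)
top 51 [388.     195.9804] 0.03150320711795941 ((549.8338623046875, -401.3219909667969), (26.388168334960938, 55.4765510559082), 89.60189819335938)
```

```bash
cat > dish.py <<'E'
from m import *
np.set_printoptions(precision=4,suppress=True)
def fitc(P,tol=.006):
    A=np.c_[2*P[:,:2],np.ones(len(P))]
    for _ in range(6):
        s_,*_r=np.linalg.lstsq(A,(P[:,:2]**2).sum(1),rcond=None); rr=np.sqrt(s_[2]+s_[:2]@s_[:2]); e=abs(np.hypot(*(P[:,:2]-s_[:2]).T)-rr); k=e<max(tol,1.5*np.median(e)); P,A=P[k],A[k]
    return s_[:2],rr,len(P)
def dish(n,c=(.55,-.36)):
    p,im,d=cam(n); C=cloud(p,d); X,Y,Z=np.moveaxis(C,-1,0); rr=np.hypot(X-c[0],Y-c[1]); S=cv2.cvtColor(im,cv2.COLOR_RGB2HSV)[...,1]
    print(n,'dish',fitc(C[(abs(Z-.076)<.003)&(rr<.13)&(rr>.07)&(S<80)]))
    return p,im,d
E
python3 -c "
from dish import *
p,im,d=dish('top'); save(cv2.resize(im[140:250,270:430],None,fx=4,fy=4),'t2.png')
p,im,d=dish('scene');save(cv2.resize(im[200:340,200:420],None,fx=3,fy=3),'s2.png')
dish('wrist')"
```

```text
top dish (array([ 0.5485, -0.3611]), np.float64(0.09258171204654408), 149)
scene dish (array([ 0.553 , -0.3613]), np.float64(0.0918832262005651), 410)
wrist dish (array([ 0.5494, -0.362 ]), np.float64(0.09225869970974111), 1848)
```

View pics/s2.png

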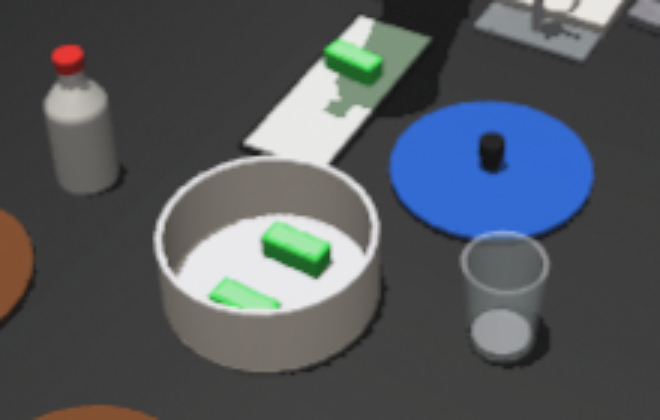

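Scene crop: both blocks lie flat in the dish, at (245,297) and (297,247). The dish was nudged about 5 mm, to (0.550,-0.361). I'll hold the third block low in the jaws and lower it into the middle.

Request:
{"method": "send_rows", "body": {
  "motion": [
    {"dx":0.008,"dy":0.01,"dz":0,"roll":0,"hand":0.1},
    {"dx":0,"dy":0,"dz":0.04,"roll":0,"hand":0.1},
    {"dx":0,"dy":0,"dz":0.04,"roll":0,"hand":0.1},
    {"dx":0,"dy":0,"dz":0.04,"roll":0,"hand":0.1},
    {"dx":0,"dy":0,"dz":0.025,"roll":0,"hand":0.1},
    {"dx":0,"dy":0,"dz":0.012,"roll":0,"hand":0.1},
    {"dx":0,"dy":0,"dz":0,"roll":0,"hand":0.1},
    {"dx":0,"dy":0,"dz":0,"roll":0,"hand":0.1}
  ]
}}

```text
time: 12.7
tcp_pos: [0.4557, -0.0705, 0.0178]
eef_rot: [180.0, 0.1, 174.3]
force: [0.4, 0.2, 1.3]
gripper_width: 0.0472
```

Request:
{"method": "send_rows", "body": {
  "motion": [
    {"dx":0,"dy":0,"dz":0,"roll":0,"hand":-1},
    {"dx":0,"dy":0,"dz":0,"roll":0,"hand":-1},
    {"dx":0,"dy":0,"dz":0,"roll":0,"hand":-1},
    {"dx":0,"dy":0,"dz":0,"roll":0,"hand":-1},
    {"dx":0,"dy":0,"dz":-0.03,"roll":0,"hand":-1},
    {"dx":0,"dy":0,"dz":-0.04,"roll":0,"hand":-1},
    {"dx":0,"dy":0,"dz":-0.04,"roll":0,"hand":-1},
    {"dx":0,"dy":0,"dz":-0.04,"roll":0,"hand":-1},
    {"dx":0,"dy":0,"dz":0,"roll":-0.1,"hand":-1},
    {"dx":0,"dy":0,"dz":0,"roll":0,"hand":-1}
  ]
}}

```text
time: 13.7
tcp_pos: [0.4553, -0.0703, 0.1676]
eef_rot: [179.9, 0.1, -180.0]
force: [-0.2, -0.2, -1.0]
gripper_width: 0.0246
```

```bash
python3 -c "
from h import *
go(.55,-.362,.040,-180)"
```

```text
tool d [-0.0945 -0.2918  0.1276] roll 0.001 yaw now -179.96 pos [ 0.4553 -0.0703  0.1676]
```

Request:
{"method": "send_rows", "body": {
  "motion": [
    {"dx":-0.0135,"dy":-0.0417,"dz":0,"roll":0,"hand":-1},
    {"dx":-0.0135,"dy":-0.0417,"dz":0,"roll":0,"hand":-1},
    {"dx":-0.0135,"dy":-0.0417,"dz":0,"roll":0,"hand":-1},
    {"dx":-0.0135,"dy":-0.0417,"dz":0,"roll":0,"hand":-1},
    {"dx":-0.0135,"dy":-0.0417,"dz":0,"roll":0,"hand":-1},
    {"dx":-0.0135,"dy":-0.0417,"dz":0,"roll":0,"hand":-1},
    {"dx":-0.0135,"dy":-0.0417,"dz":0,"roll":0,"hand":-1},
    {"dx":0,"dy":0,"dz":0.03,"roll":0,"hand":-1},
    {"dx":0,"dy":0,"dz":0.03,"roll":0,"hand":-1},
    {"dx":0,"dy":0,"dz":0,"roll":0,"hand":-1}
  ]
}}

```text
time: 14.7
tcp_pos: [0.5462, -0.3611, 0.0987]
eef_rot: [179.7, -0.6, 179.8]
force: [0.1, 0.5, -2.4]
gripper_width: 0.0244
```

```bash
python3 -c "
from h import *
go(.55,-.362,.040,-180)"
```

```text
tool d [-0.0038 -0.0009  0.0587] roll -0.004 yaw now 179.8 pos [ 0.5462 -0.3611  0.0987]
```

Request:
{"method": "send_rows", "body": {
  "motion": [
    {"dx":-0.003,"dy":-0.001,"dz":0.02,"roll":0,"hand":-1},
    {"dx":0,"dy":0,"dz":0.02,"roll":0,"hand":-1},
    {"dx":0,"dy":0,"dz":0.012,"roll":0,"hand":-1},
    {"dx":0,"dy":0,"dz":0,"roll":0,"hand":-1},
    {"dx":0,"dy":0,"dz":0,"roll":0,"hand":-1},
    {"dx":0,"dy":0,"dz":0,"roll":0,"hand":-0.2},
    {"dx":0,"dy":0,"dz":0,"roll":0,"hand":-0.2},
    {"dx":0,"dy":0,"dz":0,"roll":0,"hand":-0.2},
    {"dx":0,"dy":0,"dz":0,"roll":0,"hand":-0.2}
  ]
}}

```text
time: 15.6
tcp_pos: [0.5524, -0.3636, 0.0547]
eef_rot: [-180.0, 0.0, 180.0]
force: [0.7, 0.2, -0.7]
gripper_width: 0.0343
```

Request:
{"method": "send_rows", "body": {
  "motion": [
    {"dx":0,"dy":0,"dz":-0.03,"roll":0,"hand":-0.2},
    {"dx":0,"dy":0,"dz":-0.04,"roll":0,"hand":-0.2},
    {"dx":0,"dy":0,"dz":-0.04,"roll":0,"hand":-0.2},
    {"dx":0,"dy":0,"dz":-0.04,"roll":0,"hand":-0.2},
    {"dx":0,"dy":0.045,"dz":0,"roll":0,"hand":0.1},
    {"dx":0,"dy":0.045,"dz":0,"roll":0,"hand":0.1},
    {"dx":0,"dy":0.045,"dz":0,"roll":0,"hand":0.1},
    {"dx":0,"dy":0.035,"dz":0,"roll":0,"hand":0.1},
    {"dx":0,"dy":0,"dz":0,"roll":0,"hand":0.1},
    {"dx":0,"dy":0,"dz":0,"roll":0,"hand":0.1}
  ]
}}

```text
time: 16.6
tcp_pos: [0.5525, -0.1928, 0.2048]
eef_rot: [-180.0, 0.0, -179.9]
force: [-0.4, -0.7, 0.4]
gripper_width: 0.0468
```

```bash
cat > lid.py <<'E'
from dish import *
def lid(n,c=(.65,-.13),zd=.012):
    p,im,d=cam(n); C=cloud(p,d); X,Y,Z=np.moveaxis(C,-1,0); h=cv2.cvtColor(im,cv2.COLOR_RGB2HSV)
    near=(np.hypot(X-c[0],Y-c[1])<.16)
    b=(h[...,0]>98)&(h[...,0]<125)&(h[...,1]>120)&(h[...,2]>50)&near&(abs(Z-zd)<.01)
    k=near&(abs(Z-zd-.033)<.004)&(h[...,2]<70)
    P=C[b]; print(n,'lid bbox mid',(P.min(0)+P.max(0))/2,P.max(0)-P.min(0),'z',np.median(P[:,2]),'knob top',len(C[k]),np.median(C[k],0) if k.any() else '')
E
python3 -c "
from blk import *
from lid import *
print(readout.observe()['tcp_pos'])
p,im,d=blocks('wrist');save(im,'w3.png'); blocks('top'); dish('wrist');dish('scene'); lid('top');lid('scene');lid('wrist')"
```

```text
[ 0.5525 -0.1928  0.2048]
wrist 669 [125.6936 170.6338] 0.03006317697744235 ((550.7396850585938, -403.8979797363281), (27.200220108032227, 59.131099700927734), 88.63302612304688)
wrist 698 [158.8281 170.2307] 0.02996527298095595 ((551.2683715820312, -365.7964172363281), (59.50864791870117, 27.09612464904785), 1.5893957614898682)
wrist 615 [198.8309 170.4634] 0.03017444519939954 ((550.86572265625, -323.9180908203125), (58.22394561767578, 26.037357330322266), 0.5860280990600586)
top 32 [366.5312 197.1875] 0.030835139681486233 ((549.4838256835938, -322.5135498046875), (22.250926971435547, 55.21402359008789), 89.70106506347656)
top 42 [377.619  196.2619] 0.030745364246071858 ((549.503662109375, -362.9032287597656), (23.084806442260742, 55.083011627197266), 89.6648178100586)
top 44 [387.2273 197.0455] 0.028942982589363373 ((549.8228759765625, -401.457763671875), (26.470869064331055, 55.52493667602539), 89.53929138183594)
wrist dish (array([ 0.55  , -0.3624]), np.float64(0.09218724228863914), 4397)
scene dish (array([ 0.5532, -0.3614]), np.float64(0.09189994853451118), 412)
top lid bbox mid [ 0.7067 -0.1267  0.012 ] [0.0815 0.1818 0.0199] z 0.013094249987510392 knob top 0 
scene lid bbox mid [ 0.6494 -0.125   0.0109] [0.1948 0.2056 0.0172] z 0.01253495036435896 knob top 40 [ 0.6508 -0.1314  0.0459]
wrist lid bbox mid [ 0.6512 -0.1289  0.0087] [0.2013 0.2019 0.0134] z 0.01263569254890528 knob top 0
```

View pics/w3.png

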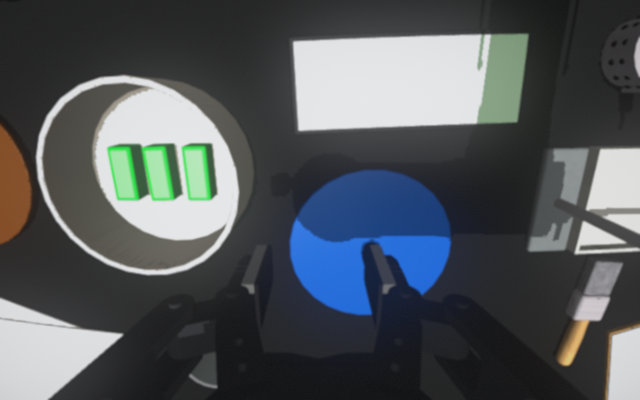

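All three blocks lie flat in the dish, at (124,172), (158,172) and (198,171). Next is the lid knob.

Request:
{"method": "send_rows", "body": {
  "motion": [
    {"dx":-0.033,"dy":0.021,"dz":0,"roll":0,"hand":0.1},
    {"dx":-0.033,"dy":0.021,"dz":0,"roll":0,"hand":0.1},
    {"dx":-0.033,"dy":0.021,"dz":0,"roll":0,"hand":0.1},
    {"dx":0,"dy":0,"dz":0.03,"roll":0,"hand":0.1},
    {"dx":0,"dy":0,"dz":0.03,"roll":0,"hand":0.1},
    {"dx":0,"dy":0,"dz":0.03,"roll":0,"hand":0.1},
    {"dx":0,"dy":0,"dz":0.02,"roll":0,"hand":0.1},
    {"dx":0,"dy":0,"dz":0.01,"roll":0,"hand":0.1},
    {"dx":0,"dy":0,"dz":0,"roll":0,"hand":0.1},
    {"dx":0,"dy":0,"dz":0,"roll":0,"hand":0.1}
  ]
}}

```text
time: 17.95
tcp_pos: [0.6519, -0.1309, 0.0856]
eef_rot: [-180.0, 0.1, 180.0]
force: [0.5, -0.1, -0.2]
gripper_width: 0.047
```

```bash
python3 -c "
from lid import *
go(.651,-.1295,.018,-180)
lid('wrist')"
```

```text
tool d [0.0009 0.0014 0.0676] roll -0.0 yaw now 179.98 pos [ 0.6519 -0.1309  0.0856]
wrist lid bbox mid [ 0.646  -0.1238  0.0089] [0.2083 0.2239 0.0138] z 0.012602781998435281 knob top 0
```

Request:
{"method": "send_rows", "body": {
  "motion": [
    {"dx":0.001,"dy":0.001,"dz":0.03,"roll":0,"hand":0.1},
    {"dx":0,"dy":0,"dz":0.025,"roll":0,"hand":0.1},
    {"dx":0,"dy":0,"dz":0.012,"roll":0,"hand":0.1},
    {"dx":0,"dy":0,"dz":0,"roll":0,"hand":0.1},
    {"dx":0,"dy":0,"dz":0,"roll":0,"hand":0.1},
    {"dx":0,"dy":0,"dz":0,"roll":0,"hand":-1},
    {"dx":0,"dy":0,"dz":0,"roll":0,"hand":-1},
    {"dx":0,"dy":0,"dz":0,"roll":0,"hand":-1},
    {"dx":0,"dy":0,"dz":0,"roll":0,"hand":-1},
    {"dx":0,"dy":0,"dz":0,"roll":0,"hand":-1}
  ]
}}

```text
time: 19.0
tcp_pos: [0.6515, -0.1296, 0.0195]
eef_rot: [-180.0, 0.2, -180.0]
force: [-0.5, 0.9, 5.3]
gripper_width: 0.0239
```

Request:
{"method": "send_rows", "body": {
  "motion": [
    {"dx":0,"dy":0,"dz":-0.02,"roll":0,"hand":-1},
    {"dx":0,"dy":0,"dz":-0.03,"roll":0,"hand":-1},
    {"dx":0,"dy":0,"dz":-0.03,"roll":0,"hand":-1},
    {"dx":0,"dy":0,"dz":-0.03,"roll":0,"hand":-1},
    {"dx":0,"dy":0,"dz":-0.03,"roll":0,"hand":-1},
    {"dx":0,"dy":0,"dz":0,"roll":0,"hand":-1},
    {"dx":0,"dy":0,"dz":0,"roll":0,"hand":-1}
  ]
}}

```text
time: 19.7
tcp_pos: [0.6504, -0.1292, 0.1572]
eef_rot: [179.9, 0.0, 180.0]
force: [-0.2, 0.6, -3.1]
gripper_width: 0.0241
```

```bash
python3 -c "
from dish import *
go(.5505,-.362,.1,-180)
dish('scene')"
```

```text
tool d [ 0.0998 -0.2328  0.0572] roll -0.0 yaw now 179.98 pos [ 0.6504 -0.1292  0.1572]
scene dish (array([ 0.553 , -0.3615]), np.float64(0.09190468052521651), 422)
```

Request:
{"method": "send_rows", "body": {
  "motion": [
    {"dx":0.0125,"dy":-0.0291,"dz":0,"roll":0,"hand":-1},
    {"dx":0.0125,"dy":-0.0291,"dz":0,"roll":0,"hand":-1},
    {"dx":0.0125,"dy":-0.0291,"dz":0,"roll":0,"hand":-1},
    {"dx":0.0125,"dy":-0.0291,"dz":0,"roll":0,"hand":-1},
    {"dx":0.0125,"dy":-0.0291,"dz":0,"roll":0,"hand":-1},
    {"dx":0.0125,"dy":-0.0291,"dz":0,"roll":0,"hand":-1},
    {"dx":0.0125,"dy":-0.0291,"dz":0,"roll":0,"hand":-1},
    {"dx":0.0125,"dy":-0.0291,"dz":0,"roll":0,"hand":-1},
    {"dx":0,"dy":0,"dz":0,"roll":0,"hand":-1},
    {"dx":0,"dy":0,"dz":0,"roll":0,"hand":-1}
  ]
}}

```text
time: 20.75
tcp_pos: [0.5493, -0.3624, 0.155]
eef_rot: [179.9, -0.2, 179.9]
force: [0.5, 0.2, -3.2]
gripper_width: 0.0247
```

```bash
python3 -c "
from dish import *
go(.5505,-.362,.0895,-180)
for n in ('scene',):
  p,im,d=dish(n); save(cv2.resize(im[180:340,180:400],None,fx=3,fy=3),'s3.png')"
```

```text
tool d [-0.0012  0.0004  0.0655] roll -0.002 yaw now 179.9 pos [ 0.5493 -0.3624  0.155 ]
scene dish (array([ 0.5538, -0.3627]), np.float64(0.0912472949913217), 262)
```

View pics/s3.png

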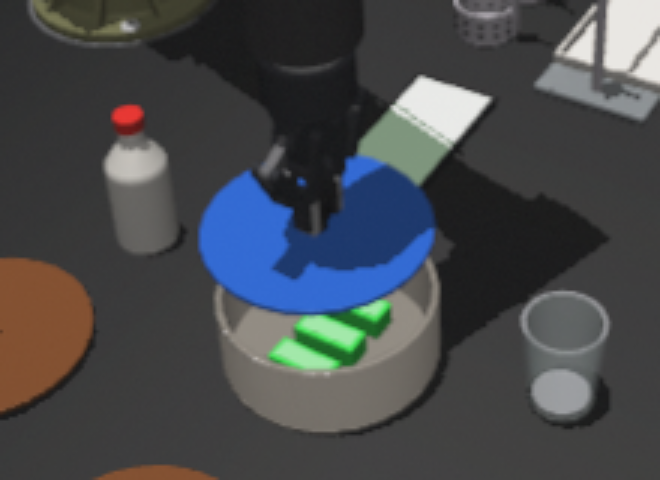

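The lid is held level over the dish, with its disc centre near (317,230) in the crop. Lowering it now.

Request:
{"method": "send_rows", "body": {
  "motion": [
    {"dx":-0.001,"dy":0,"dz":0.02,"roll":0,"hand":-1},
    {"dx":0,"dy":0,"dz":0.015,"roll":0,"hand":-1},
    {"dx":0,"dy":0,"dz":0.01,"roll":0,"hand":-1},
    {"dx":0,"dy":0,"dz":0.006,"roll":0,"hand":-1},
    {"dx":0,"dy":0,"dz":0.004,"roll":0,"hand":-1},
    {"dx":0,"dy":0,"dz":0,"roll":0,"hand":-1},
    {"dx":0,"dy":0,"dz":0,"roll":0,"hand":-1}
  ]
}}

```text
time: 21.5
tcp_pos: [0.5515, -0.3625, 0.103]
eef_rot: [-180.0, 0.0, 180.0]
force: [0.5, 0.4, -2.4]
gripper_width: 0.0246
```

```bash
python3 -c "
from dish import *
go(.5505,-.362,.0895,-180)"
```

```text
tool d [0.001  0.0005 0.0135] roll -0.0 yaw now 179.99 pos [ 0.5515 -0.3625  0.103 ]
```

Request:
{"method": "send_rows", "body": {
  "motion": [
    {"dx":0.001,"dy":0,"dz":0.004,"roll":0,"hand":-1},
    {"dx":0,"dy":0,"dz":0.004,"roll":0,"hand":-1},
    {"dx":0,"dy":0,"dz":0.003,"roll":0,"hand":-1},
    {"dx":0,"dy":0,"dz":0.002,"roll":0,"hand":-1},
    {"dx":0,"dy":0,"dz":0,"roll":0,"hand":-1},
    {"dx":0,"dy":0,"dz":0,"roll":0,"hand":-1}
  ]
}}

```text
time: 22.1
tcp_pos: [0.5503, -0.3624, 0.0896]
eef_rot: [-180.0, 0.0, 180.0]
force: [-0.6, 1.2, 0.7]
gripper_width: 0.0237
```

Request:
{"method": "send_rows", "body": {
  "motion": [
    {"dx":0,"dy":0,"dz":0,"roll":0,"hand":-0.3},
    {"dx":0,"dy":0,"dz":0,"roll":0,"hand":0},
    {"dx":0,"dy":0,"dz":0,"roll":0,"hand":0},
    {"dx":0,"dy":0,"dz":-0.03,"roll":0,"hand":0},
    {"dx":0,"dy":0,"dz":-0.04,"roll":0,"hand":0},
    {"dx":0,"dy":0,"dz":-0.04,"roll":0,"hand":0},
    {"dx":0,"dy":0,"dz":-0.04,"roll":0,"hand":0},
    {"dx":0.02,"dy":0.045,"dz":-0.02,"roll":0,"hand":0},
    {"dx":0.02,"dy":0.045,"dz":-0.02,"roll":0,"hand":0},
    {"dx":0.02,"dy":0.045,"dz":-0.02,"roll":0,"hand":0}
  ]
}}

```text
time: 23.1
tcp_pos: [0.4931, -0.2343, 0.2962]
eef_rot: [180.0, -0.0, 179.9]
force: [1.4, 1.1, 0.5]
gripper_width: 0.0424
```

Request:
{"method": "send_rows", "body": {
  "motion": [
    {"dx":0.02,"dy":0.045,"dz":-0.02,"roll":0,"hand":0},
    {"dx":0.02,"dy":0.045,"dz":-0.02,"roll":0,"hand":0},
    {"dx":0.02,"dy":0.045,"dz":-0.02,"roll":0,"hand":0},
    {"dx":0.02,"dy":0.045,"dz":0,"roll":0,"hand":0},
    {"dx":0.01,"dy":0.045,"dz":0,"roll":0,"hand":0},
    {"dx":0.01,"dy":0.045,"dz":0,"roll":0,"hand":0},
    {"dx":0.01,"dy":0.045,"dz":0,"roll":0,"hand":0},
    {"dx":0,"dy":0.045,"dz":0,"roll":0,"hand":0},
    {"dx":0,"dy":0,"dz":0,"roll":0,"hand":0},
    {"dx":0,"dy":0,"dz":0,"roll":0,"hand":0}
  ]
}}

```text
time: 24.1
tcp_pos: [0.3873, 0.1175, 0.3522]
eef_rot: [-180.0, 0.0, -179.9]
force: [-0.4, -0.1, 0.4]
gripper_width: 0.0429
```

```bash
cat > tri.py <<'E'
from lid import *
def lidplane(n,c=(.55,-.362),zd=.082):
    p,im,d=cam(n); C=cloud(p,d); X,Y,Z=np.moveaxis(C,-1,0); h=cv2.cvtColor(im,cv2.COLOR_RGB2HSV)
    b=(h[...,0]>98)&(h[...,0]<125)&(h[...,1]>120)&(h[...,2]>50)&(np.hypot(X-c[0],Y-c[1])<.092)
    P=C[b];P=P[abs(P[:,2]-np.median(P[:,2]))<.01]; co=np.linalg.lstsq(np.c_[P[:,:2]-c,np.ones(len(P))],P[:,2],rcond=None)[0]
    print(n,'lid plane slope deg',np.degrees(co[:2]),'z',co[2],len(P)); return p,im,d
E
python3 -c "
from tri import *
p,im,d=lidplane('scene'); np.savez('scene0.npz',im=im,d=d,**p)
p,im,d=lidplane('top'); np.savez('top0.npz',im=im,d=d,**p)
lid('top',(.55,-.362),.082);lid('scene',(.55,-.362),.082)
s=readout.observe(); print(s['tcp_pos'],s['eef_rot'],s['time'])
p,im,d=cam('wrist'); np.savez('wrist0.npz',im=im,d=d,**p); save(im,'w4.png')
"
```

```text
scene lid plane slope deg [0.0784 0.0816] z 0.08223480790603122 2757
top lid plane slope deg [0.1242 0.1424] z 0.08359884800336231 1977
top lid bbox mid [ 0.5451 -0.3624  0.082 ] [0.1935 0.1911 0.0199] z 0.0831257619476657 knob top 0 
scene lid bbox mid [ 0.5493 -0.3624  0.0808] [0.1923 0.194  0.0154] z 0.08218980275142962 knob top 47 [ 0.5512 -0.3632  0.115 ]
[0.3877 0.1157 0.3526] [179.974    0.0369 179.8816] 24.3
```

View pics/w4.png

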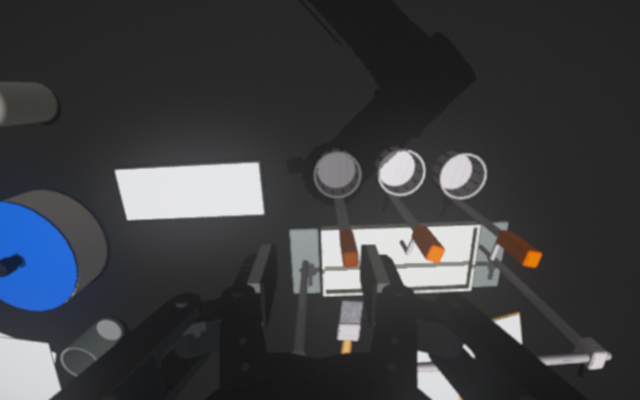

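The lid is seated: disc top at z=0.082, tilt about 0.1°. In the wrist view the cups are at (338,175), (402,171) and (463,175), and the orange grips at (348,248), (428,243) and (520,250).

```bash
cat > dip.py <<'E'
from tri import *
def dip(n,data=None):
    p,im,d=data or cam(n); C=cloud(p,d); X,Y,Z=np.moveaxis(C,-1,0); h=cv2.cvtColor(im,cv2.COLOR_RGB2HSV)
    org=(h[...,0]<18)&(h[...,1]>150)&(h[...,2]>60)&(Z>.15)&(Z<.30)&(X>.3)&(Y>0)
    out=[]
    for i,a,c,P in comps(org,C,20):
        Q=P[abs(P[:,2]-P[:,2].max())<.012]; g=(P.min(0)+P.max(0))/2
        m=(abs(Z-.042)<.005)&(np.hypot(X-g[0]+.037,Y-g[1])<.062)
        print(n,'grip med',np.median(P,0),'bb',g,P.max(0)-P.min(0),'top',np.median(Q,0),'cup',fitc(C[m],.004) if m.sum()>20 else m.sum())
    r=(abs(Z-.241)<.006)&(abs(X-.585)<.02)&(Y>.12)&(Y<.42)&(h[...,1]<90); P=C[r]
    if len(P)>20: print(' rod',len(P),P.mean(0),np.polyfit(P[:,1],P[:,0],1),'x rng',np.percentile(P[:,0]+.01*P[:,1],[5,95]), 'z',np.percentile(P[:,2],95))
E
python3 -c "
from dip import *
for n in('wrist','scene','top'): dip(n,load(n))
p=load('wrist')[0]
for u,v in((338,175),(402,171),(463,175)): print(onz(p,u,v,.042))
"
```

```text
wrist grip med [0.4564 0.323  0.2231] bb [0.4602 0.3267 0.2072] [0.0185 0.0169 0.0479] top [0.4592 0.3243 0.2288] cup (array([0.4243, 0.3328]), np.float64(0.03456078734028361), 215)
wrist grip med [0.4527 0.2271 0.2295] bb [0.4537 0.2273 0.2292] [0.0177 0.0162 0.0056] top [0.4527 0.2271 0.2295] cup (array([0.4186, 0.2397]), np.float64(0.03325018475289087), 149)
wrist grip med [0.4582 0.145  0.2294] bb [0.4587 0.145  0.2294] [0.0149 0.012  0.0042] top [0.4582 0.145  0.2294] cup (array([0.4216, 0.1439]), np.float64(0.03422355770510103), 269)
 rod 871 [0.5787 0.3593 0.2429] [-0.0274  0.5886] x rng [0.5715 0.6   ] z 0.24632379509628566
scene grip med [0.4657 0.3261 0.2069] bb [0.4622 0.3274 0.2029] [0.0212 0.0248 0.0593] top [0.4635 0.3256 0.2271] cup (array([0.4146, 0.3251]), np.float64(0.04565362198839665), 25)
scene grip med [0.4592 0.2263 0.2068] bb [0.4569 0.2282 0.2052] [0.019  0.0238 0.0549] top [0.458  0.2265 0.2271] cup (array([0.4118, 0.2237]), np.float64(0.04807136289559206), 29)
scene grip med [0.4649 0.1421 0.2075] bb [0.4635 0.1467 0.203 ] [0.0165 0.0258 0.0576] top [0.4649 0.1428 0.226 ] cup (array([0.4247, 0.1459]), np.float64(0.03599614268140336), 55)
 rod 156 [0.5866 0.2743 0.2433] [-0.0212  0.5924] x rng [0.5819 0.5961] z 0.24656898391565896
top grip med [0.4581 0.3223 0.2179] bb [0.4593 0.3265 0.2088] [0.0167 0.0119 0.0521] top [0.456  0.3229 0.229 ] cup (array([0.4248, 0.3356]), np.float64(0.033641506667117835), 29)
top grip med [0.4582 0.145  0.2305] bb [0.4585 0.1477 0.2194] [0.0139 0.0176 0.0373] top [0.4581 0.1481 0.232 ] cup (array([0.4214, 0.1451]), np.float64(0.03400874088230661), 28)
top grip med [0.4533 0.2256 0.2241] bb [0.4536 0.23   0.2075] [0.0176 0.0157 0.0542] top [0.453  0.233  0.2312] cup 8
 rod 195 [0.5829 0.2763 0.2432] [-0.0294  0.5911] x rng [0.5789 0.5925] z 0.24667953809888227
[0.4225 0.1442 0.042 ]
[0.4164 0.2406 0.042 ]
[0.4226 0.3349 0.042 ]
```

Request:
{"method": "send_rows", "body": {
  "motion": [
    {"dx":-0.0145,"dy":0.0415,"dz":0,"roll":0,"hand":0},
    {"dx":-0.0145,"dy":0.0415,"dz":0,"roll":0,"hand":0},
    {"dx":-0.0145,"dy":0.0415,"dz":0,"roll":0,"hand":0},
    {"dx":-0.0145,"dy":0.0415,"dz":0,"roll":0,"hand":0},
    {"dx":-0.0145,"dy":0.0415,"dz":0,"roll":0,"hand":0},
    {"dx":0,"dy":0,"dz":0.03,"roll":0.122,"hand":0},
    {"dx":0,"dy":0,"dz":0.03,"roll":0.122,"hand":0},
    {"dx":0,"dy":0,"dz":0.02,"roll":0,"hand":0},
    {"dx":0,"dy":0,"dz":0,"roll":0,"hand":0},
    {"dx":0,"dy":0,"dz":0,"roll":0,"hand":0}
  ]
}}

```text
time: 25.35
tcp_pos: [0.4607, 0.3234, 0.2732]
eef_rot: [180.0, 0.0, 166.0]
force: [-0.6, 0.2, 0.5]
gripper_width: 0.0425
```

```bash
python3 -c "
from dip import *
go(.4595,.3245,.184,166)
p,im,d=cam('wrist'); save(im,'w5.png'); dip('wrist',(p,im,d))
"
```

```text
tool d [0.0014 0.0008 0.0892] roll -0.001 yaw now 165.95 pos [0.4607 0.3234 0.2732]
wrist grip med [0.4602 0.3281 0.2295] bb [0.4609 0.3285 0.2296] [0.0153 0.0124 0.0043] top [0.4602 0.3281 0.2295] cup (array([0.4246, 0.3343]), np.float64(0.03399756400067676), 310)
wrist grip med [0.4533 0.2296 0.2292] bb [0.454  0.2291 0.2283] [0.0185 0.0171 0.0056] top [0.4533 0.2296 0.2292] cup (array([0.4181, 0.2244]), np.float64(0.04756747266256719), 210)
wrist grip med [0.459  0.1474 0.2291] bb [0.4596 0.1459 0.2283] [0.0185 0.0163 0.0056] top [0.459  0.1474 0.2291] cup (array([0.4223, 0.144 ]), np.float64(0.0341234735491381), 418)
 rod 229 [0.5778 0.3747 0.2439] [-0.032   0.5898] x rng [0.5785 0.586 ] z 0.24611469790083668
```

View pics/w5.png

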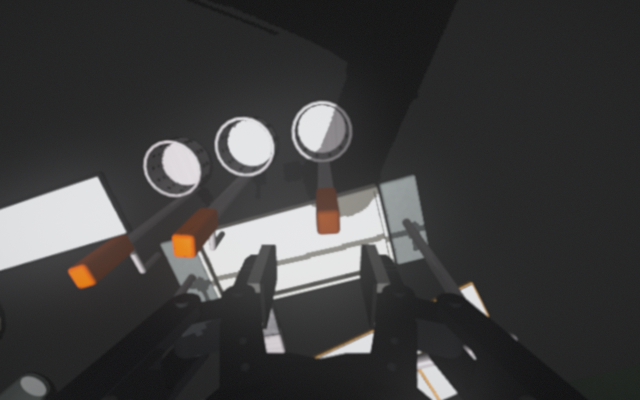

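The wrist view shows dipper 1's grip at (327,212), slightly right of the jaw centre, with its cup at (322,130). I'll correct and pinch it.

Request:
{"method": "send_rows", "body": {
  "motion": [
    {"dx":0.0016,"dy":0.0033,"dz":0.01,"roll":-0.05,"hand":0},
    {"dx":0,"dy":0,"dz":0.03,"roll":0,"hand":0},
    {"dx":0,"dy":0,"dz":0.03,"roll":0,"hand":0},
    {"dx":0,"dy":0,"dz":0.019,"roll":0,"hand":0},
    {"dx":0,"dy":0,"dz":0,"roll":0,"hand":0},
    {"dx":0,"dy":0,"dz":0,"roll":0,"hand":-0.3},
    {"dx":0,"dy":0,"dz":0,"roll":0,"hand":-0.4},
    {"dx":0,"dy":0,"dz":0,"roll":0,"hand":-0.5},
    {"dx":0,"dy":0,"dz":0,"roll":0,"hand":-0.7},
    {"dx":0,"dy":0,"dz":0,"roll":0,"hand":-1}
  ]
}}

```text
time: 26.4
tcp_pos: [0.4599, 0.3282, 0.1848]
eef_rot: [179.9, 0.1, 168.9]
force: [1.0, 0.4, 5.3]
gripper_width: 0.0151
```

Request:
{"method": "send_rows", "body": {
  "motion": [
    {"dx":0,"dy":0,"dz":0,"roll":0,"hand":-1},
    {"dx":0,"dy":0,"dz":0,"roll":0,"hand":-1},
    {"dx":0,"dy":0,"dz":-0.02,"roll":0,"hand":-1},
    {"dx":0,"dy":0,"dz":-0.03,"roll":0,"hand":-1},
    {"dx":0,"dy":0,"dz":-0.03,"roll":0,"hand":-1},
    {"dx":0,"dy":0,"dz":-0.03,"roll":0,"hand":-1},
    {"dx":0,"dy":0,"dz":-0.015,"roll":-0.11,"hand":-1},
    {"dx":0,"dy":0,"dz":0,"roll":-0.11,"hand":-1},
    {"dx":0,"dy":0,"dz":0,"roll":0,"hand":-1},
    {"dx":0,"dy":0,"dz":0,"roll":0,"hand":-1}
  ]
}}

```text
time: 27.4
tcp_pos: [0.4589, 0.3277, 0.3069]
eef_rot: [-179.9, -0.1, -178.7]
force: [0.4, -0.3, -1.9]
gripper_width: 0.015
```

```bash
python3 -c "
from dip import *
go(.55,.36,.305,181.5)
p,im,d=cam('scene'); save(cv2.resize(im[40:240,300:500],None,fx=3,fy=3),'s4.png'); np.savez('scene1.npz',im=im,d=d,**p); dip('scene',(p,im,d)); dip('wrist')
"
```

```text
tool d [-0.0918  0.0302  0.0019] roll -0.003 yaw now -178.68 pos [0.4589 0.3277 0.3069]
scene grip med [0.4603 0.2257 0.2046] bb [0.4572 0.2252 0.2041] [0.0179 0.0221 0.0558] top [0.4583 0.2262 0.2278] cup (array([0.4107, 0.2246]), np.float64(0.048675707925716634), 26)
scene grip med [0.4633 0.1427 0.206 ] bb [0.4614 0.1473 0.2031] [0.0196 0.0223 0.0581] top [0.4632 0.1443 0.228 ] cup (array([0.4252, 0.1449]), np.float64(0.03555173963850526), 52)
 rod 145 [0.5867 0.2706 0.2434] [-0.023   0.5929] x rng [0.5821 0.5948] z 0.24659903629839933
wrist grip med [0.4532 0.2294 0.2291] bb [0.4538 0.2292 0.2286] [0.0185 0.0165 0.0058] top [0.4532 0.2294 0.2291] cup (array([0.4166, 0.2251]), np.float64(0.04694369670520113), 170)
wrist grip med [0.459  0.1468 0.2291] bb [0.4599 0.1462 0.2282] [0.0181 0.0171 0.0058] top [0.459  0.1468 0.2291] cup (array([0.4227, 0.144 ]), np.float64(0.034312247274703174), 380)
 rod 1335 [0.5823 0.2341 0.2433] [-0.034   0.5902] x rng [0.5803 0.5901] z 0.24604885580111918
```

View pics/s4.png

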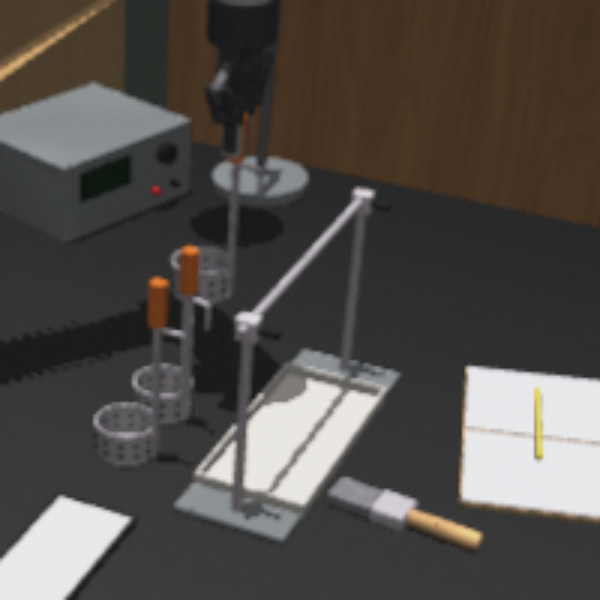

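The scene crop shows dipper 1 lifted upright with its hook towards the rod (grip at (237,140), rod from (247,325) to (362,195)). Moving its hook over the rod.

Request:
{"method": "send_rows", "body": {
  "motion": [
    {"dx":-0.018,"dy":0.005,"dz":0,"roll":-0.005,"hand":-1},
    {"dx":-0.018,"dy":0.005,"dz":0,"roll":0,"hand":-1},
    {"dx":-0.018,"dy":0.005,"dz":0,"roll":0,"hand":-1},
    {"dx":-0.018,"dy":0.005,"dz":0,"roll":0,"hand":-1},
    {"dx":-0.018,"dy":0.005,"dz":0,"roll":0,"hand":-1},
    {"dx":-0.0167,"dy":0.005,"dz":0,"roll":0,"hand":-1},
    {"dx":0,"dy":0,"dz":0,"roll":0,"hand":-1},
    {"dx":0,"dy":0,"dz":0,"roll":0,"hand":-1},
    {"dx":0,"dy":0,"dz":0,"roll":0,"hand":-1}
  ]
}}

```text
time: 28.4
tcp_pos: [0.5646, 0.3608, 0.3083]
eef_rot: [180.0, -0.0, -178.3]
force: [-1.1, -0.3, -2.2]
gripper_width: 0.0153
```

```bash
python3 -c "
from dip import *
go(.565,.36,.263,181.7)
p,im,d=cam('scene'); dip('scene',(p,im,d)); save(cv2.resize(im[60:180,340:480],None,fx=5,fy=5),'s5.png'); dip('wrist')
"
```

```text
tool d [-0.0003 -0.0009  0.0453] roll 0.001 yaw now -178.26 pos [0.5646 0.3608 0.3083]
scene grip med [0.4596 0.2258 0.206 ] bb [0.4577 0.2311 0.204 ] [0.0214 0.027  0.0546] top [0.4581 0.2262 0.2254] cup (array([0.4189, 0.2349]), np.float64(0.03831262134920156), 22)
scene grip med [0.4645 0.1424 0.2089] bb [0.4623 0.1453 0.2053] [0.0165 0.0227 0.0544] top [0.4622 0.1457 0.2269] cup (array([0.424 , 0.1449]), np.float64(0.03512244499207015), 59)
 rod 159 [0.5854 0.2737 0.2434] [-0.0391  0.5962] x rng [0.5741 0.5947] z 0.24640316517758226
wrist grip med [0.4555 0.2327 0.2285] bb [0.4548 0.2291 0.2162] [0.0197 0.0191 0.0302] top [0.4554 0.2312 0.2288] cup (array([0.4195, 0.2401]), np.float64(0.034212891091940846), 368)
wrist grip med [0.4598 0.1483 0.2289] bb [0.4601 0.1463 0.2256] [0.0165 0.0162 0.012 ] top [0.4598 0.1483 0.2289] cup (array([0.423 , 0.1439]), np.float64(0.03423331800464467), 346)
wrist grip med [0.4539 0.1529 0.1921] bb [0.4546 0.1529 0.1929] [0.0045 0.0027 0.0321] top [0.4539 0.1529 0.2025] cup (array([0.4218, 0.1609]), np.float64(0.046507449873145486), 254)
 rod 4976 [0.5823 0.2732 0.244 ] [-0.0319  0.591 ] x rng [0.5791 0.5913] z 0.24614087861749
```

View pics/s5.png

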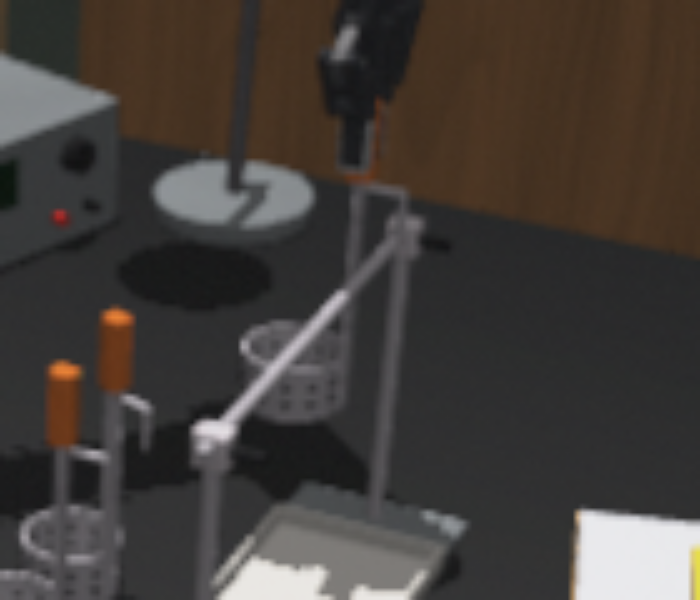

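The hook is above the rod with its lip on the far side (crop (405,190), rod near (385,240)). Wrist depth gives rod x = 0.5795 at y = 0.36. Lowering.

Request:
{"method": "send_rows", "body": {
  "motion": [
    {"dx":0,"dy":0,"dz":0.012,"roll":0,"hand":-1},
    {"dx":0,"dy":0,"dz":0.012,"roll":0,"hand":-1},
    {"dx":0,"dy":0,"dz":0.01,"roll":0,"hand":-1},
    {"dx":0,"dy":0,"dz":0.005,"roll":0,"hand":-1},
    {"dx":0,"dy":0,"dz":0.002,"roll":0,"hand":-1},
    {"dx":0,"dy":0,"dz":0,"roll":0,"hand":-1},
    {"dx":0,"dy":0,"dz":0,"roll":0,"hand":-1}
  ]
}}

```text
time: 29.2
tcp_pos: [0.5652, 0.361, 0.2678]
eef_rot: [180.0, 0.0, -178.2]
force: [-0.4, 0.0, -1.1]
gripper_width: 0.0155
```

Request:
{"method": "send_rows", "body": {
  "motion": [
    {"dx":0,"dy":0,"dz":0.003,"roll":0,"hand":-1},
    {"dx":0.003,"dy":0,"dz":0,"roll":0,"hand":-1},
    {"dx":0.002,"dy":0,"dz":0,"roll":0,"hand":-1},
    {"dx":0,"dy":0,"dz":0,"roll":0,"hand":-1},
    {"dx":0,"dy":0,"dz":0,"roll":0,"hand":-1}
  ]
}}

```text
time: 29.7
tcp_pos: [0.56, 0.3609, 0.2644]
eef_rot: [180.0, 0.0, -178.2]
force: [0.0, 0.2, -1.3]
gripper_width: 0.0154
```

Request:
{"method": "send_rows", "body": {
  "motion": [
    {"dx":0.001,"dy":0,"dz":0.001,"roll":0,"hand":-1},
    {"dx":0,"dy":0,"dz":0,"roll":0,"hand":-1},
    {"dx":0,"dy":0,"dz":0,"roll":0,"hand":-1}
  ]
}}

```text
time: 30.0
tcp_pos: [0.559, 0.3608, 0.2631]
eef_rot: [-180.0, -0.0, -178.2]
force: [-0.8, -0.2, -2.2]
gripper_width: 0.0152
```

Request:
{"method": "send_rows", "body": {
  "motion": [
    {"dx":0.002,"dy":0,"dz":0.0005,"roll":0,"hand":-1},
    {"dx":0.0019,"dy":0,"dz":0.0012,"roll":0,"hand":-1},
    {"dx":0.0019,"dy":0,"dz":0.0013,"roll":0,"hand":-1},
    {"dx":0,"dy":0,"dz":0,"roll":0,"hand":-1},
    {"dx":0,"dy":0,"dz":0,"roll":0,"hand":-1}
  ]
}}

```text
time: 30.5
tcp_pos: [0.5553, 0.3607, 0.262]
eef_rot: [179.9, 0.3, -178.3]
force: [8.3, 1.1, 1.6]
gripper_width: 0.0155
```

Request:
{"method": "send_rows", "body": {
  "motion": [
    {"dx":0.0018,"dy":0,"dz":0.0015,"roll":0,"hand":-1},
    {"dx":0.0018,"dy":0,"dz":0.0015,"roll":0,"hand":-1},
    {"dx":0,"dy":0,"dz":0,"roll":0,"hand":-1},
    {"dx":0,"dy":0,"dz":0,"roll":0,"hand":-1}
  ]
}}

```text
time: 30.9
tcp_pos: [0.5518, 0.3606, 0.2599]
eef_rot: [179.8, 0.4, -178.3]
force: [7.7, 1.4, 3.1]
gripper_width: 0.0154
```

```bash
python3 -c "
from dip import *
p,im,d=cam('scene'); C=cloud(p,d);X,Y,Z=np.moveaxis(C,-1,0)
# handle of hung dipper: points between cup and rod
m=(abs(Y-.36)<.03)&(Z>.13)&(Z<.225)&(X>.45)&(X<.68)
P=C[m]; print(len(P),np.polyfit(P[:,2],P[:,0],1))
m=(abs(Y-.36)<.06)&(Z>.05)&(Z<.125)&(X>.42)&(X<.68); print(C[m].min(0),C[m].max(0),np.median(C[m],0),m.sum())
save(cv2.resize(im[60:180,340:480],None,fx=5,fy=5),'s6.png')
s=readout.observe();print(s['force'],s['wrist_torque'],s['tcp_pos'])
"
```

```text
67 [0.0221 0.562 ]
[0.4986 0.3189 0.0542] [0.5849 0.4198 0.1249] [0.5414 0.3537 0.0996] 356
[8.3665 0.7839 2.6506] [ 0.3244 -2.9913  0.0091] [0.5518 0.3606 0.2598]
```

View pics/s6.png

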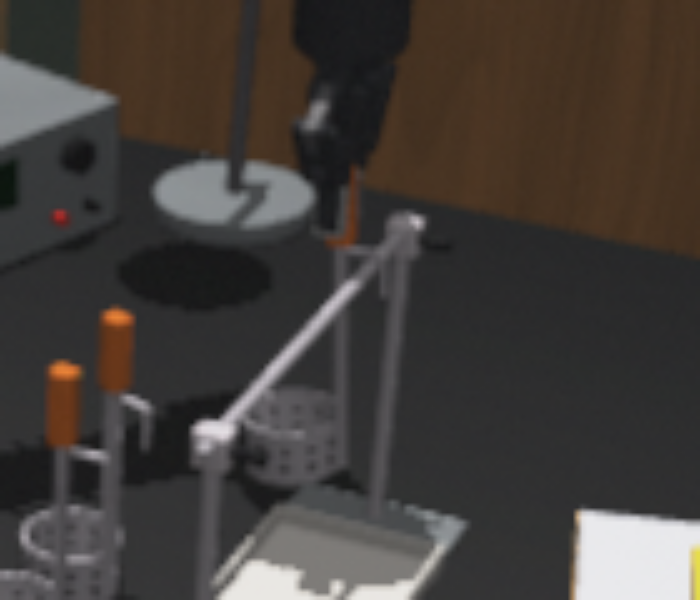

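The crop shows the hook bar on the rod at about (365,252), and the handle still close to vertical. The force is steady at 8 N, so I'll continue the arc.

Request:
{"method": "send_rows", "body": {
  "motion": [
    {"dx":0.0017,"dy":0,"dz":0.0016,"roll":0,"hand":-1},
    {"dx":0.0016,"dy":0,"dz":0.0016,"roll":0,"hand":-1},
    {"dx":0.0016,"dy":0,"dz":0.0017,"roll":0,"hand":-1},
    {"dx":0,"dy":0,"dz":0,"roll":0,"hand":-1},
    {"dx":0,"dy":0,"dz":0,"roll":0,"hand":-1}
  ]
}}

```text
time: 31.45
tcp_pos: [0.5471, 0.3604, 0.2562]
eef_rot: [179.8, 0.5, -178.3]
force: [6.5, 0.7, 5.4]
gripper_width: 0.0152
```

```bash
cat > tilt.py <<'E'
from dip import *
def tilt(y0,n='scene'):
    p,im,d=cam(n); C=cloud(p,d);X,Y,Z=np.moveaxis(C,-1,0)
    for z in np.arange(.06,.25,.02):
        m=(abs(Y-y0)<.015)&(abs(Z-z)<.01)&(X>.46)&(X<.66)
        if m.sum()>2: print(n,round(z,3),m.sum(),np.percentile(X[m],[5,50,95]))
    m=(abs(Y-y0)<.045)&(Z>.03)&(Z<.16)&(X>.42)&(X<.68); print('cup bb',np.percentile(C[m],2,0),np.percentile(C[m],98,0),m.sum())
    s=readout.observe();print(s['force'],s['wrist_torque'],s['tcp_pos'],s['gripper_width'])
    return im
E
python3 -c "
from tilt import *
im=tilt(.36)"
```

```text
scene 0.08 22 [0.5117 0.5809 0.5886]
scene 0.1 42 [0.5117 0.5792 0.588 ]
scene 0.12 16 [0.5764 0.5815 0.585 ]
scene 0.14 17 [0.5748 0.5778 0.5807]
scene 0.16 13 [0.5711 0.5749 0.5771]
scene 0.18 14 [0.5683 0.5704 0.575 ]
scene 0.2 13 [0.5663 0.5681 0.572 ]
scene 0.22 11 [0.5615 0.5644 0.5954]
scene 0.24 40 [0.5543 0.5723 0.5919]
cup bb [0.5125 0.3243 0.0728] [0.5878 0.3975 0.1459] 367
[7.012  0.3918 6.9243] [ 0.1882 -2.6756 -0.0293] [0.5471 0.3604 0.2562] 0.015371310734543918
```

It is tilting: the handle leans 0.17 rad. Continuing towards 0.4.

Request:
{"method": "send_rows", "body": {
  "motion": [
    {"dx":0.0018,"dy":0,"dz":0.0015,"roll":0,"hand":-1},
    {"dx":0.0017,"dy":0,"dz":0.0016,"roll":0,"hand":-1},
    {"dx":0.0016,"dy":0,"dz":0.0017,"roll":0,"hand":-1},
    {"dx":0.0015,"dy":0,"dz":0.0017,"roll":0,"hand":-1},
    {"dx":0,"dy":0,"dz":0,"roll":0,"hand":-1},
    {"dx":0,"dy":0,"dz":0,"roll":0,"hand":-1}
  ]
}}

```text
time: 32.1
tcp_pos: [0.5405, 0.3602, 0.25]
eef_rot: [179.8, 0.5, -178.3]
force: [5.5, 0.6, 6.4]
gripper_width: 0.0155
```

```bash
python3 -c "
from tilt import *
im=tilt(.36)"
```

```text
scene 0.08 22 [0.5365 0.6031 0.6136]
scene 0.1 45 [0.5341 0.6013 0.6106]
scene 0.12 20 [0.593  0.5991 0.6041]
scene 0.14 16 [0.5895 0.5944 0.5998]
scene 0.16 17 [0.5833 0.5877 0.5932]
scene 0.18 20 [0.5743 0.5798 0.5849]
scene 0.2 14 [0.5688 0.5737 0.5759]
scene 0.22 10 [0.5606 0.5688 0.596 ]
scene 0.24 48 [0.5486 0.5666 0.5936]
cup bb [0.5364 0.3254 0.0686] [0.6098 0.3958 0.1509] 361
[ 6.8462 -0.0869  7.8216] [ 0.1782 -2.5291 -0.035 ] [0.5405 0.3602 0.2501] 0.015331874253843083
```

Request:
{"method": "send_rows", "body": {
  "motion": [
    {"dx":0.0014,"dy":0,"dz":0.0016,"roll":0,"hand":-1},
    {"dx":0.0014,"dy":0,"dz":0.0016,"roll":0,"hand":-1},
    {"dx":0,"dy":0,"dz":0,"roll":0,"hand":-1},
    {"dx":0,"dy":0,"dz":0,"roll":0,"hand":-0.68},
    {"dx":0,"dy":0,"dz":0,"roll":0,"hand":-0.66},
    {"dx":0,"dy":0,"dz":0,"roll":0,"hand":-0.65},
    {"dx":0,"dy":0,"dz":0,"roll":0,"hand":-0.64}
  ]
}}

```text
time: 32.85
tcp_pos: [0.5376, 0.3601, 0.2465]
eef_rot: [179.8, 0.5, -178.3]
force: [5.7, -0.2, 6.2]
gripper_width: 0.0158
```

```bash
python3 -c "
from tilt import *
im=tilt(.36)"
```

```text
scene 0.08 23 [0.546  0.6083 0.6233]
scene 0.1 45 [0.5451 0.6133 0.6232]
scene 0.12 25 [0.6029 0.6087 0.6149]
scene 0.14 18 [0.5964 0.6014 0.6052]
scene 0.16 19 [0.5879 0.5925 0.5987]
scene 0.18 19 [0.5776 0.5835 0.5893]
scene 0.2 15 [0.57   0.5758 0.5789]
scene 0.22 12 [0.5613 0.5724 0.5963]
scene 0.24 52 [0.5466 0.5659 0.5906]
cup bb [0.5461 0.3261 0.068 ] [0.6215 0.3987 0.1531] 373
[ 5.4588 -0.1517  5.5917] [ 0.1079 -2.1316  0.0185] [0.5374 0.3601 0.2464] 0.015433826285162782
```

The lean is now about 0.4 rad. Opening slowly.

Request:
{"method": "send_rows", "body": {
  "motion": [
    {"dx":0,"dy":0,"dz":0,"roll":0,"hand":-0.63},
    {"dx":0,"dy":0,"dz":0,"roll":0,"hand":-0.625},
    {"dx":0,"dy":0,"dz":0,"roll":0,"hand":-0.62},
    {"dx":0,"dy":0,"dz":0,"roll":0,"hand":-0.61},
    {"dx":0,"dy":0,"dz":0,"roll":0,"hand":-0.6},
    {"dx":0,"dy":0,"dz":0,"roll":0,"hand":-0.58},
    {"dx":0,"dy":0,"dz":0,"roll":0,"hand":-0.54},
    {"dx":0,"dy":0,"dz":0,"roll":0,"hand":-0.5},
    {"dx":0,"dy":0,"dz":0,"roll":0,"hand":-0.4}
  ]
}}

```text
time: 33.8
tcp_pos: [0.5354, 0.3601, 0.2426]
eef_rot: [180.0, 0.0, -178.2]
force: [-0.8, -0.1, 0.4]
gripper_width: 0.0254
```

```bash
python3 -c "
from tilt import *
im=tilt(.36)"
```

```text
scene 0.08 20 [0.55   0.5582 0.625 ]
scene 0.1 41 [0.5508 0.6179 0.6293]
scene 0.12 24 [0.6083 0.6128 0.6202]
scene 0.14 17 [0.6002 0.6054 0.6109]
scene 0.16 21 [0.5894 0.5953 0.5999]
scene 0.18 17 [0.5804 0.5867 0.5904]
scene 0.2 19 [0.5706 0.5757 0.5819]
scene 0.22 12 [0.5613 0.5705 0.5967]
scene 0.24 55 [0.5487 0.5672 0.5939]
cup bb [0.5509 0.3235 0.0684] [0.625  0.3986 0.1526] 360
[ 0.1916  0.2862 -0.2085] [-0.0175 -0.0228  0.0438] [0.5353 0.3601 0.2426] 0.02588327532706122
```

Request:
{"method": "send_rows", "body": {
  "motion": [
    {"dx":0,"dy":0,"dz":-0.01,"roll":0,"hand":-0.3},
    {"dx":0,"dy":0,"dz":-0.02,"roll":0,"hand":-0.2},
    {"dx":0,"dy":0,"dz":-0.03,"roll":0,"hand":-0.2},
    {"dx":0,"dy":0,"dz":-0.03,"roll":0,"hand":-0.2},
    {"dx":0.028,"dy":-0.0428,"dz":0,"roll":0,"hand":0},
    {"dx":0.028,"dy":-0.0428,"dz":0,"roll":0,"hand":0},
    {"dx":0.029,"dy":-0.0428,"dz":0,"roll":0.112,"hand":0},
    {"dx":0,"dy":0,"dz":0.02,"roll":0.112,"hand":0},
    {"dx":0,"dy":0,"dz":0.03,"roll":0.112,"hand":0},
    {"dx":0,"dy":0,"dz":0,"roll":0,"hand":0}
  ]
}}

```text
time: 34.85
tcp_pos: [0.4551, 0.2318, 0.2797]
eef_rot: [-179.8, -0.2, 162.5]
force: [0.2, 0.2, -0.5]
gripper_width: 0.0426
```

```bash
python3 -c "
from tilt import *
go(.454,.229,.185,162.5)
p,im,d=cam('wrist'); save(im,'w7.png'); dip('wrist',(p,im,d)); tilt(.36)"
```

```text
tool d [ 0.0002 -0.003   0.0947] roll -0.001 yaw now 162.47 pos [0.4551 0.2318 0.2797]
wrist grip med [0.4539 0.2281 0.2295] bb [0.4536 0.2284 0.2293] [0.0146 0.0141 0.0038] top [0.4539 0.2281 0.2295] cup (array([0.4194, 0.2249]), np.float64(0.046385938929544714), 198)
wrist grip med [0.4589 0.1468 0.2291] bb [0.4593 0.146  0.2284] [0.018  0.0163 0.0057] top [0.4589 0.1468 0.2291] cup (array([0.4224, 0.1436]), np.float64(0.03392585024815082), 376)
wrist grip med [0.5327 0.3564 0.2917] bb [0.5685 0.3835 0.2654] [0.0874 0.0684 0.0621] top [0.5327 0.3564 0.2917] cup (array([0.5781, 0.4196]), np.float64(0.005498776252838715), 38)
 rod 1335 [0.578  0.3694 0.2428] [-0.0321  0.5899] x rng [0.5712 0.6018] z 0.24641499769171446
scene 0.08 20 [0.5453 0.6128 0.6224]
scene 0.1 39 [0.5466 0.6161 0.6252]
scene 0.12 28 [0.6047 0.6096 0.6162]
scene 0.14 15 [0.5963 0.6021 0.6072]
scene 0.16 17 [0.59   0.5929 0.6003]
scene 0.18 18 [0.5789 0.5868 0.5891]
scene 0.2 17 [0.572  0.5761 0.5804]
scene 0.22 12 [0.5608 0.5725 0.5959]
scene 0.24 49 [0.5504 0.5676 0.5933]
cup bb [0.5477 0.3245 0.0699] [0.6226 0.3985 0.1507] 362
[-0.7062 -0.2725  1.2707] [0.0546 0.0219 0.0341] [0.4566 0.2322 0.2837] 0.04257847211394046
```

View pics/w7.png

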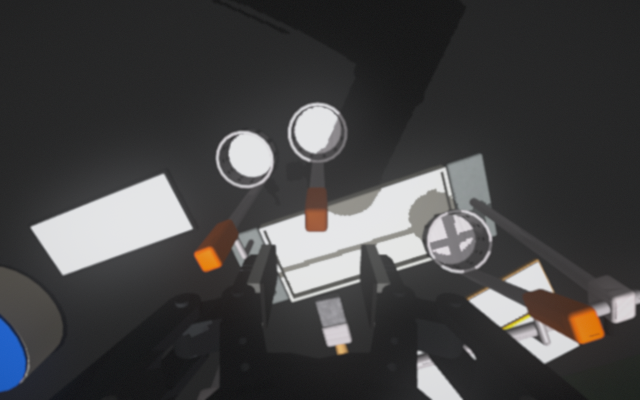

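Wrist view: dipper 1 hangs at rest on the rod, grip (575,318), leaning about 0.4. Dipper 2 is centred under the jaws, grip (316,210).

Request:
{"method": "send_rows", "body": {
  "motion": [
    {"dx":0.0014,"dy":-0.0043,"dz":0.02,"roll":0,"hand":0},
    {"dx":0,"dy":0,"dz":0.03,"roll":0,"hand":0},
    {"dx":0,"dy":0,"dz":0.03,"roll":0,"hand":0},
    {"dx":0,"dy":0,"dz":0.018,"roll":0,"hand":0},
    {"dx":0,"dy":0,"dz":0,"roll":0,"hand":0},
    {"dx":0,"dy":0,"dz":0,"roll":0,"hand":-0.3},
    {"dx":0,"dy":0,"dz":0,"roll":0,"hand":-0.4},
    {"dx":0,"dy":0,"dz":0,"roll":0,"hand":-0.5},
    {"dx":0,"dy":0,"dz":0,"roll":0,"hand":-0.7},
    {"dx":0,"dy":0,"dz":0,"roll":0,"hand":-1}
  ]
}}

```text
time: 35.95
tcp_pos: [0.4545, 0.2292, 0.1861]
eef_rot: [179.9, 0.1, 162.5]
force: [1.1, 1.6, 4.8]
gripper_width: 0.0153
```

Request:
{"method": "send_rows", "body": {
  "motion": [
    {"dx":0,"dy":0,"dz":0,"roll":0,"hand":-1},
    {"dx":0,"dy":0,"dz":0,"roll":0,"hand":-1}
  ]
}}

```text
time: 36.15
tcp_pos: [0.4545, 0.2292, 0.1861]
eef_rot: [179.9, 0.1, 162.5]
force: [1.1, 1.2, 6.2]
gripper_width: 0.0154
```

Request:
{"method": "send_rows", "body": {
  "motion": [
    {"dx":0,"dy":0,"dz":-0.02,"roll":0,"hand":-1},
    {"dx":0,"dy":0,"dz":-0.03,"roll":0,"hand":-1},
    {"dx":0,"dy":0,"dz":-0.03,"roll":0,"hand":-1},
    {"dx":0,"dy":0,"dz":-0.03,"roll":0,"hand":-1},
    {"dx":0,"dy":0,"dz":-0.015,"roll":-0.112,"hand":-1},
    {"dx":0,"dy":0,"dz":0,"roll":-0.112,"hand":-1},
    {"dx":0,"dy":0,"dz":0,"roll":-0.113,"hand":-1},
    {"dx":0,"dy":0,"dz":0,"roll":0,"hand":-1},
    {"dx":0,"dy":0,"dz":0,"roll":0,"hand":-1}
  ]
}}

```text
time: 37.05
tcp_pos: [0.4536, 0.2287, 0.3089]
eef_rot: [-180.0, -0.1, -178.3]
force: [0.4, 0.1, -1.9]
gripper_width: 0.0154
```

```bash
python3 -c "
from tilt import *
go(.567,.27,.308,181.8)"
```

```text
tool d [-0.1146  0.038   0.0009] roll -0.003 yaw now -178.35 pos [0.4536 0.2287 0.3089]
```

Request:
{"method": "send_rows", "body": {
  "motion": [
    {"dx":-0.019,"dy":0.0063,"dz":0,"roll":0,"hand":-1},
    {"dx":-0.019,"dy":0.0063,"dz":0,"roll":0,"hand":-1},
    {"dx":-0.019,"dy":0.0063,"dz":0,"roll":0,"hand":-1},
    {"dx":-0.019,"dy":0.0063,"dz":0,"roll":0,"hand":-1},
    {"dx":-0.019,"dy":0.0063,"dz":0,"roll":0,"hand":-1},
    {"dx":-0.0195,"dy":0.0063,"dz":0,"roll":0,"hand":-1},
    {"dx":0,"dy":0,"dz":0,"roll":0,"hand":-1},
    {"dx":0,"dy":0,"dz":0,"roll":0,"hand":-1},
    {"dx":0,"dy":0,"dz":0,"roll":0,"hand":-1}
  ]
}}

```text
time: 37.95
tcp_pos: [0.5667, 0.2701, 0.3098]
eef_rot: [180.0, 0.0, -178.2]
force: [1.1, 0.6, -0.3]
gripper_width: 0.0149
```

```bash
python3 -c "
from tilt import *
go(.567,.27,.267,181.8)
dip('wrist');tilt(.27)"
```

```text
tool d [-0.0003 -0.0001  0.0428] roll -0.001 yaw now -178.23 pos [0.5667 0.2701 0.3098]
wrist grip med [0.46   0.1471 0.2292] bb [0.4599 0.146  0.2277] [0.0183 0.0151 0.0081] top [0.46   0.1471 0.2292] cup (array([0.4231, 0.1436]), np.float64(0.03416448722278586), 560)
wrist grip med [0.5353 0.3541 0.291 ] bb [0.5422 0.3574 0.2758] [0.0323 0.0164 0.0408] top [0.5346 0.3554 0.2918] cup 0
 rod 5241 [0.5822 0.2785 0.2439] [-0.0287  0.5902] x rng [0.5786 0.5918] z 0.2462119164041543
scene 0.12 6 [0.5584 0.562  0.5673]
scene 0.14 28 [0.4961 0.566  0.5708]
scene 0.16 48 [0.4957 0.5627 0.5706]
scene 0.18 12 [0.5663 0.5692 0.5705]
scene 0.2 14 [0.566  0.5692 0.5708]
scene 0.24 32 [0.5674 0.5822 0.5899]
cup bb [0.496  0.2371 0.1257] [0.5702 0.3043 0.1594] 184
[ 0.5048 -0.7437 -1.0966] [ 0.0093 -0.0065 -0.0119] [0.5666 0.2701 0.3103] 0.015122649011094457
```

Handle upright and centred. Lowering, then pulling back until the rod sits in the corner.

Request:
{"method": "send_rows", "body": {
  "motion": [
    {"dx":0,"dy":0,"dz":0.012,"roll":0,"hand":-1},
    {"dx":0,"dy":0,"dz":0.012,"roll":0,"hand":-1},
    {"dx":0,"dy":0,"dz":0.01,"roll":0,"hand":-1},
    {"dx":0,"dy":0,"dz":0.006,"roll":0,"hand":-1},
    {"dx":0,"dy":0,"dz":0.002,"roll":0,"hand":-1},
    {"dx":0,"dy":0,"dz":0,"roll":0,"hand":-1},
    {"dx":0,"dy":0,"dz":0,"roll":0,"hand":-1}
  ]
}}

```text
time: 38.75
tcp_pos: [0.5672, 0.2702, 0.2681]
eef_rot: [180.0, 0.0, -178.2]
force: [-0.1, -0.6, -1.4]
gripper_width: 0.0149
```

Request:
{"method": "send_rows", "body": {
  "motion": [
    {"dx":0.003,"dy":0,"dz":0.002,"roll":0,"hand":-1},
    {"dx":0.003,"dy":0,"dz":0,"roll":0,"hand":-1},
    {"dx":0.001,"dy":0,"dz":0,"roll":0,"hand":-1},
    {"dx":0,"dy":0,"dz":0,"roll":0,"hand":-1},
    {"dx":0,"dy":0,"dz":0,"roll":0,"hand":-1}
  ]
}}

```text
time: 39.25
tcp_pos: [0.5605, 0.2701, 0.2658]
eef_rot: [180.0, 0.1, -178.2]
force: [4.4, 0.1, -2.9]
gripper_width: 0.0156
```

Request:
{"method": "send_rows", "body": {
  "motion": [
    {"dx":0.0015,"dy":0,"dz":0.0015,"roll":0,"hand":-1},
    {"dx":0.0019,"dy":0,"dz":0.0012,"roll":0,"hand":-1},
    {"dx":0.0019,"dy":0,"dz":0.0013,"roll":0,"hand":-1},
    {"dx":0.0018,"dy":0,"dz":0.0014,"roll":0,"hand":-1},
    {"dx":0.0018,"dy":0,"dz":0.0015,"roll":0,"hand":-1},
    {"dx":0.0017,"dy":0,"dz":0.0016,"roll":0,"hand":-1},
    {"dx":0.0016,"dy":0,"dz":0.0016,"roll":0,"hand":-1},
    {"dx":0,"dy":0,"dz":0,"roll":0,"hand":-1},
    {"dx":0,"dy":0,"dz":0,"roll":0,"hand":-1}
  ]
}}

```text
time: 40.15
tcp_pos: [0.5497, 0.2698, 0.2583]
eef_rot: [179.9, 0.4, -178.2]
force: [7.7, 1.2, 1.6]
gripper_width: 0.0152
```

```bash
python3 -c "
from tilt import *
tilt(.27)"
```

```text
scene 0.08 22 [0.5259 0.5884 0.5964]
scene 0.1 41 [0.5187 0.5851 0.5935]
scene 0.12 22 [0.5821 0.5859 0.5898]
scene 0.14 17 [0.582  0.5841 0.5865]
scene 0.16 16 [0.5751 0.5795 0.5833]
scene 0.18 17 [0.57   0.5753 0.5805]
scene 0.2 16 [0.5688 0.5703 0.575 ]
scene 0.22 10 [0.5633 0.5654 0.5982]
scene 0.24 49 [0.5588 0.579  0.5946]
cup bb [0.5215 0.2342 0.0728] [0.5933 0.3056 0.1482] 376
[8.042  0.7018 3.4591] [ 0.3307 -2.932   0.0141] [0.5497 0.2698 0.2583] 0.01506155222695987
```

Request:
{"method": "send_rows", "body": {
  "motion": [
    {"dx":0.0016,"dy":0,"dz":0.0016,"roll":0,"hand":-1},
    {"dx":0.0016,"dy":0,"dz":0.0016,"roll":0,"hand":-1},
    {"dx":0.0015,"dy":0,"dz":0.0017,"roll":0,"hand":-1},
    {"dx":0.0014,"dy":0,"dz":0.0016,"roll":0,"hand":-1},
    {"dx":0,"dy":0,"dz":0,"roll":0,"hand":-1},
    {"dx":0,"dy":0,"dz":0,"roll":0,"hand":-1}
  ]
}}

```text
time: 40.8
tcp_pos: [0.5439, 0.2696, 0.2525]
eef_rot: [179.8, 0.4, -178.2]
force: [8.5, 1.0, 5.2]
gripper_width: 0.0152
```

```bash
python3 -c "
from tilt import *
tilt(.27)"
```

```text
scene 0.08 27 [0.5378 0.6042 0.6116]
scene 0.1 50 [0.5356 0.6046 0.6139]
scene 0.12 25 [0.598  0.602  0.6065]
scene 0.14 17 [0.5917 0.5959 0.6007]
scene 0.16 17 [0.5862 0.5891 0.593 ]
scene 0.18 20 [0.5789 0.5832 0.5864]
scene 0.2 18 [0.5718 0.5756 0.5793]
scene 0.22 12 [0.5646 0.5726 0.5985]
scene 0.24 51 [0.5548 0.573  0.5959]
cup bb [0.5374 0.2344 0.07  ] [0.612  0.3066 0.1499] 395
[7.6428 0.7159 4.2481] [ 0.3218 -3.1201 -0.0311] [0.5439 0.2696 0.2525] 0.01520696451390444
```

Request:
{"method": "send_rows", "body": {
  "motion": [
    {"dx":0.0014,"dy":0,"dz":0.0017,"roll":0,"hand":-1},
    {"dx":0.0012,"dy":0,"dz":0.0015,"roll":0,"hand":-1},
    {"dx":0,"dy":0,"dz":0,"roll":0,"hand":-1},
    {"dx":0,"dy":0,"dz":0,"roll":0,"hand":-0.68},
    {"dx":0,"dy":0,"dz":0,"roll":0,"hand":-0.66},
    {"dx":0,"dy":0,"dz":0,"roll":0,"hand":-0.65},
    {"dx":0,"dy":0,"dz":0,"roll":0,"hand":-0.64},
    {"dx":0,"dy":0,"dz":0,"roll":0,"hand":-0.63},
    {"dx":0,"dy":0,"dz":0,"roll":0,"hand":-0.625},
    {"dx":0,"dy":0,"dz":0,"roll":0,"hand":-0.62}
  ]
}}

```text
time: 41.85
tcp_pos: [0.5386, 0.2693, 0.2456]
eef_rot: [-180.0, -0.1, -178.2]
force: [-0.1, -0.4, -0.9]
gripper_width: 0.0164
```

Request:
{"method": "send_rows", "body": {
  "motion": [
    {"dx":0,"dy":0,"dz":0,"roll":0,"hand":-0.615},
    {"dx":0,"dy":0,"dz":0,"roll":0,"hand":-0.61},
    {"dx":0,"dy":0,"dz":0,"roll":0,"hand":-0.6},
    {"dx":0,"dy":0,"dz":0,"roll":0,"hand":-0.59},
    {"dx":0,"dy":0,"dz":0,"roll":0,"hand":-0.57},
    {"dx":0,"dy":0,"dz":0,"roll":0,"hand":-0.54},
    {"dx":0,"dy":0,"dz":0,"roll":0,"hand":-0.5},
    {"dx":0,"dy":0,"dz":0,"roll":0,"hand":-0.4}
  ]
}}

```text
time: 42.65
tcp_pos: [0.5392, 0.2693, 0.2458]
eef_rot: [180.0, 0.0, -178.2]
force: [0.5, 0.3, 0.5]
gripper_width: 0.0258
```

```bash
python3 -c "
from tilt import *
tilt(.27)"
```

```text
scene 0.08 23 [0.5488 0.556  0.6266]
scene 0.1 39 [0.5513 0.6205 0.6292]
scene 0.12 26 [0.608  0.6136 0.6198]
scene 0.14 19 [0.6027 0.6066 0.6106]
scene 0.16 22 [0.5906 0.5966 0.6022]
scene 0.18 18 [0.5802 0.5884 0.5917]
scene 0.2 20 [0.5755 0.5791 0.5864]
scene 0.22 10 [0.5643 0.5743 0.5998]
scene 0.24 56 [0.5537 0.5719 0.5954]
cup bb [0.5517 0.2336 0.0711] [0.6252 0.306  0.1515] 387
[ 0.268   1.1544 -0.5623] [0.003  0.054  0.0185] [0.5392 0.2694 0.2458] 0.025561111732304187
```

Request:
{"method": "send_rows", "body": {
  "motion": [
    {"dx":0,"dy":0,"dz":-0.01,"roll":0,"hand":-0.3},
    {"dx":0,"dy":0,"dz":-0.02,"roll":0,"hand":-0.2},
    {"dx":0,"dy":0,"dz":-0.03,"roll":0,"hand":-0.2},
    {"dx":0,"dy":0,"dz":-0.03,"roll":0,"hand":-0.2},
    {"dx":0.0278,"dy":-0.0402,"dz":0,"roll":0,"hand":0},
    {"dx":0.0278,"dy":-0.0402,"dz":0,"roll":0,"hand":0},
    {"dx":0.0278,"dy":-0.0402,"dz":0,"roll":-0.03,"hand":0},
    {"dx":0,"dy":0,"dz":0.02,"roll":0,"hand":0},
    {"dx":0,"dy":0,"dz":0.03,"roll":0,"hand":0},
    {"dx":0,"dy":0,"dz":0,"roll":0,"hand":0}
  ]
}}

```text
time: 43.7
tcp_pos: [0.4583, 0.1457, 0.2829]
eef_rot: [-179.9, -0.3, -176.5]
force: [-0.0, -0.2, 0.3]
gripper_width: 0.0428
```

```bash
python3 -c "
from tilt import *
p,im,d=cam('wrist'); dip('wrist',(p,im,d)); tilt(.27)
go(.4595,.1463,.186,183.4)"
```

```text
wrist grip med [0.4587 0.145  0.2294] bb [0.4587 0.1451 0.2292] [0.015 0.013 0.004] top [0.4587 0.145  0.2294] cup (array([0.4224, 0.1432]), np.float64(0.033557177719278956), 493)
wrist grip med [0.5407 0.3507 0.2715] bb [0.5642 0.3849 0.264 ] [0.0759 0.0737 0.0618] top [0.5355 0.3504 0.2875] cup 18
 rod 873 [0.58   0.313  0.2434] [-0.0191  0.586 ] x rng [0.5714 0.5899] z 0.2463173840500217
scene 0.08 20 [0.551  0.5556 0.6265]
scene 0.1 47 [0.5493 0.6208 0.6292]
scene 0.12 29 [0.6084 0.6136 0.6208]
scene 0.14 23 [0.6    0.6062 0.6118]
scene 0.16 16 [0.5933 0.598  0.6015]
scene 0.18 22 [0.5832 0.5893 0.5948]
scene 0.2 18 [0.5748 0.5802 0.5853]
scene 0.22 11 [0.5653 0.5749 0.589 ]
scene 0.24 57 [0.5535 0.5713 0.5962]
cup bb [0.5515 0.2345 0.0703] [0.6264 0.3052 0.1528] 390
[-1.0279 -0.8581  0.8765] [ 0.0344 -0.0608  0.0181] [0.4598 0.1459 0.2869] 0.04251701793767604
tool d [0.0002 0.0004 0.1009] roll 0.002 yaw now -176.47 pos [0.4598 0.1459 0.2869]
```

Request:
{"method": "send_rows", "body": {
  "motion": [
    {"dx":0.0005,"dy":0,"dz":0.02,"roll":0,"hand":0},
    {"dx":0,"dy":0,"dz":0.03,"roll":0,"hand":0},
    {"dx":0,"dy":0,"dz":0.03,"roll":0,"hand":0},
    {"dx":0,"dy":0,"dz":0.02,"roll":0,"hand":0},
    {"dx":0,"dy":0,"dz":0,"roll":0,"hand":0},
    {"dx":0,"dy":0,"dz":0,"roll":0,"hand":-0.3},
    {"dx":0,"dy":0,"dz":0,"roll":0,"hand":-0.4},
    {"dx":0,"dy":0,"dz":0,"roll":0,"hand":-0.5},
    {"dx":0,"dy":0,"dz":0,"roll":0,"hand":-0.7},
    {"dx":0,"dy":0,"dz":0,"roll":0,"hand":-1}
  ]
}}

```text
time: 44.8
tcp_pos: [0.4599, 0.1465, 0.1873]
eef_rot: [179.9, 0.2, -176.5]
force: [1.0, 1.0, 5.4]
gripper_width: 0.0155
```

Request:
{"method": "send_rows", "body": {
  "motion": [
    {"dx":0,"dy":0,"dz":0,"roll":0,"hand":-1},
    {"dx":0,"dy":0,"dz":0,"roll":0,"hand":-1}
  ]
}}

```text
time: 45.0
tcp_pos: [0.4599, 0.1465, 0.1873]
eef_rot: [179.9, 0.2, -176.5]
force: [0.5, 1.4, 5.9]
gripper_width: 0.0157
```

Request:
{"method": "send_rows", "body": {
  "motion": [
    {"dx":0,"dy":0,"dz":-0.02,"roll":0,"hand":-1},
    {"dx":0,"dy":0,"dz":-0.03,"roll":0,"hand":-1},
    {"dx":0,"dy":0,"dz":-0.03,"roll":0,"hand":-1},
    {"dx":0,"dy":0,"dz":-0.03,"roll":0,"hand":-1},
    {"dx":0,"dy":0,"dz":-0.015,"roll":0.03,"hand":-1},
    {"dx":0,"dy":0,"dz":0,"roll":0,"hand":-1},
    {"dx":0,"dy":0,"dz":0,"roll":0,"hand":-1}
  ]
}}

```text
time: 45.7
tcp_pos: [0.4588, 0.1463, 0.3094]
eef_rot: [-180.0, -0.1, -178.1]
force: [0.1, -0.7, -2.0]
gripper_width: 0.0151
```

```bash
python3 -c "
from tilt import *
go(.5697,.18,.31,181.8)"
```

```text
tool d [-0.1119  0.0301 -0.0006] roll 0.001 yaw now -178.13 pos [0.4588 0.1463 0.3094]
```

Request:
{"method": "send_rows", "body": {
  "motion": [
    {"dx":-0.0187,"dy":0.005,"dz":0,"roll":0,"hand":-1},
    {"dx":-0.0187,"dy":0.005,"dz":0,"roll":0,"hand":-1},
    {"dx":-0.0187,"dy":0.005,"dz":0,"roll":0,"hand":-1},
    {"dx":-0.0187,"dy":0.005,"dz":0,"roll":0,"hand":-1},
    {"dx":-0.0187,"dy":0.005,"dz":0,"roll":0,"hand":-1},
    {"dx":-0.0182,"dy":0.005,"dz":0,"roll":0,"hand":-1},
    {"dx":0,"dy":0,"dz":0,"roll":0,"hand":-1},
    {"dx":0,"dy":0,"dz":0,"roll":0,"hand":-1},
    {"dx":0,"dy":0,"dz":0,"roll":0,"hand":-1}
  ]
}}

```text
time: 46.6
tcp_pos: [0.5693, 0.1794, 0.3102]
eef_rot: [-180.0, -0.1, -178.2]
force: [0.5, -0.7, -1.7]
gripper_width: 0.0149
```

```bash
python3 -c "
from tilt import *
dip('wrist');tilt(.18)
go(.5697,.18,.268,181.8)"
```

```text
wrist grip med [0.5374 0.2656 0.2918] bb [0.5443 0.2666 0.2787] [0.0305 0.015  0.0354] top [0.5369 0.266  0.2921] cup 0
wrist grip med [0.5406 0.3508 0.2801] bb [0.5433 0.3567 0.2697] [0.0354 0.017  0.0535] top [0.5353 0.3526 0.2909] cup 0
 rod 5188 [0.5819 0.2786 0.2439] [-0.0196  0.5873] x rng [0.5721 0.5926] z 0.24633119610079382
scene 0.12 4 [0.5639 0.5673 0.5701]
scene 0.14 27 [0.4998 0.5677 0.573 ]
scene 0.16 40 [0.4976 0.5643 0.5724]
scene 0.18 5 [0.5706 0.572  0.5729]
scene 0.2 11 [0.5712 0.5722 0.5738]
scene 0.24 31 [0.5692 0.5848 0.593 ]
cup bb [0.5001 0.1426 0.1247] [0.5721 0.2136 0.159 ] 256
[ 0.1314 -0.0212 -0.9487] [ 0.0281 -0.042  -0.0181] [0.5693 0.1795 0.311 ] 0.01516529469386308
tool d [-0.0004  0.0005  0.043 ] roll 0.001 yaw now -178.16 pos [0.5693 0.1795 0.311 ]
```

Request:
{"method": "send_rows", "body": {
  "motion": [
    {"dx":0,"dy":0,"dz":0.012,"roll":0,"hand":-1},
    {"dx":0,"dy":0,"dz":0.012,"roll":0,"hand":-1},
    {"dx":0,"dy":0,"dz":0.01,"roll":0,"hand":-1},
    {"dx":0,"dy":0,"dz":0.006,"roll":0,"hand":-1},
    {"dx":0,"dy":0,"dz":0.002,"roll":0,"hand":-1},
    {"dx":0,"dy":0,"dz":0,"roll":0,"hand":-1},
    {"dx":0,"dy":0,"dz":0,"roll":0,"hand":-1}
  ]
}}

```text
time: 47.4
tcp_pos: [0.57, 0.1797, 0.2693]
eef_rot: [180.0, 0.0, -178.2]
force: [-0.7, 0.0, -2.1]
gripper_width: 0.0155
```

Request:
{"method": "send_rows", "body": {
  "motion": [
    {"dx":0.003,"dy":0,"dz":0.002,"roll":0,"hand":-1},
    {"dx":0.003,"dy":0,"dz":0,"roll":0,"hand":-1},
    {"dx":0.001,"dy":0,"dz":0,"roll":0,"hand":-1},
    {"dx":0,"dy":0,"dz":0,"roll":0,"hand":-1},
    {"dx":0,"dy":0,"dz":0,"roll":0,"hand":-1}
  ]
}}

```text
time: 47.9
tcp_pos: [0.5635, 0.1796, 0.267]
eef_rot: [180.0, 0.1, -178.2]
force: [5.0, 0.3, -3.4]
gripper_width: 0.0149
```

Same state as dipper 2 had at this point, so I'll use the same arc.

Request:
{"method": "send_rows", "body": {
  "motion": [
    {"dx":0.0015,"dy":0,"dz":0.0015,"roll":0,"hand":-1},
    {"dx":0.0019,"dy":0,"dz":0.0012,"roll":0,"hand":-1},
    {"dx":0.0019,"dy":0,"dz":0.0013,"roll":0,"hand":-1},
    {"dx":0.0018,"dy":0,"dz":0.0014,"roll":0,"hand":-1},
    {"dx":0.0018,"dy":0,"dz":0.0015,"roll":0,"hand":-1},
    {"dx":0.0017,"dy":0,"dz":0.0016,"roll":0,"hand":-1},
    {"dx":0.0016,"dy":0,"dz":0.0016,"roll":0,"hand":-1},
    {"dx":0.0016,"dy":0,"dz":0.0016,"roll":0,"hand":-1},
    {"dx":0.0016,"dy":0,"dz":0.0016,"roll":0,"hand":-1},
    {"dx":0,"dy":0,"dz":0,"roll":0,"hand":-1}
  ]
}}

```text
time: 48.9
tcp_pos: [0.5496, 0.1791, 0.2567]
eef_rot: [179.9, 0.5, -178.2]
force: [8.1, 0.1, 2.0]
gripper_width: 0.0155
```

Request:
{"method": "send_rows", "body": {
  "motion": [
    {"dx":0.0015,"dy":0,"dz":0.0017,"roll":0,"hand":-1},
    {"dx":0.0014,"dy":0,"dz":0.0016,"roll":0,"hand":-1},
    {"dx":0,"dy":0,"dz":0,"roll":0,"hand":-1},
    {"dx":0,"dy":0,"dz":0,"roll":0,"hand":-1}
  ]
}}

```text
time: 49.3
tcp_pos: [0.5469, 0.179, 0.2538]
eef_rot: [179.9, 0.5, -178.2]
force: [7.7, 0.4, 4.9]
gripper_width: 0.0155
```

```bash
python3 -c "
from tilt import *
tilt(.18)"
```

```text
scene 0.08 21 [0.5403 0.6106 0.6178]
scene 0.1 46 [0.5383 0.6078 0.6149]
scene 0.12 28 [0.5996 0.6042 0.6094]
scene 0.14 18 [0.5925 0.5991 0.6029]
scene 0.16 19 [0.5874 0.5924 0.5977]
scene 0.18 10 [0.5814 0.5875 0.5907]
scene 0.2 18 [0.5757 0.5784 0.5836]
scene 0.22 13 [0.5664 0.5761 0.6021]
scene 0.24 61 [0.5576 0.5797 0.5991]
cup bb [0.5396 0.1447 0.072 ] [0.6151 0.2158 0.152 ] 361
[ 8.274  -0.0306  5.5239] [ 0.2239 -2.9441  0.0333] [0.5469 0.179  0.2538] 0.015117077589192777
```

Lean about 0.33, as for dipper 2 at this stage. Finishing with the same two steps and a slow release.

Request:
{"method": "send_rows", "body": {
  "motion": [
    {"dx":0.0014,"dy":0,"dz":0.0017,"roll":0,"hand":-1},
    {"dx":0.0012,"dy":0,"dz":0.0015,"roll":0,"hand":-1},
    {"dx":0,"dy":0,"dz":0,"roll":0,"hand":-1},
    {"dx":0,"dy":0,"dz":0,"roll":0,"hand":-0.68},
    {"dx":0,"dy":0,"dz":0,"roll":0,"hand":-0.66},
    {"dx":0,"dy":0,"dz":0,"roll":0,"hand":-0.65},
    {"dx":0,"dy":0,"dz":0,"roll":0,"hand":-0.64},
    {"dx":0,"dy":0,"dz":0,"roll":0,"hand":-0.63},
    {"dx":0,"dy":0,"dz":0,"roll":0,"hand":-0.625},
    {"dx":0,"dy":0,"dz":0,"roll":0,"hand":-0.62}
  ]
}}

```text
time: 50.35
tcp_pos: [0.5414, 0.1787, 0.2468]
eef_rot: [-180.0, -0.1, -178.2]
force: [-0.3, 0.6, 0.7]
gripper_width: 0.0163
```

Request:
{"method": "send_rows", "body": {
  "motion": [
    {"dx":0,"dy":0,"dz":0,"roll":0,"hand":-0.615},
    {"dx":0,"dy":0,"dz":0,"roll":0,"hand":-0.61},
    {"dx":0,"dy":0,"dz":0,"roll":0,"hand":-0.6},
    {"dx":0,"dy":0,"dz":0,"roll":0,"hand":-0.59},
    {"dx":0,"dy":0,"dz":0,"roll":0,"hand":-0.57},
    {"dx":0,"dy":0,"dz":0,"roll":0,"hand":-0.54},
    {"dx":0,"dy":0,"dz":0,"roll":0,"hand":-0.5},
    {"dx":0,"dy":0,"dz":0,"roll":0,"hand":-0.4},
    {"dx":0,"dy":0,"dz":0,"roll":0,"hand":-0.3}
  ]
}}

```text
time: 51.25
tcp_pos: [0.542, 0.1788, 0.247]
eef_rot: [180.0, -0.0, -178.2]
force: [0.2, 0.3, 0.1]
gripper_width: 0.0301
```

Request:
{"method": "send_rows", "body": {
  "motion": [
    {"dx":0,"dy":0,"dz":-0.01,"roll":0,"hand":-0.3},
    {"dx":0,"dy":0,"dz":-0.02,"roll":0,"hand":-0.2},
    {"dx":0,"dy":0,"dz":-0.03,"roll":0,"hand":-0.2},
    {"dx":0,"dy":0,"dz":-0.04,"roll":0,"hand":-0.2},
    {"dx":0.03,"dy":-0.03,"dz":-0.01,"roll":0,"hand":0},
    {"dx":0.03,"dy":-0.03,"dz":0,"roll":0,"hand":0},
    {"dx":0.03,"dy":-0.03,"dz":0,"roll":0,"hand":0},
    {"dx":0.03,"dy":-0.03,"dz":0,"roll":0,"hand":0},
    {"dx":0.02,"dy":-0.03,"dz":0,"roll":0,"hand":0},
    {"dx":0,"dy":0,"dz":0,"roll":0,"hand":0}
  ]
}}

```text
time: 52.25
tcp_pos: [0.4051, 0.0216, 0.3603]
eef_rot: [179.9, 0.3, -178.3]
force: [-0.6, -0.4, 1.2]
gripper_width: 0.0427
```

```bash
python3 -c "
from tilt import *
for y in(.18,.27,.36): print(y); im=tilt(y)
lidplane('scene'); lid('scene',(.55,-.362),.082); dish('scene')
save(cv2.resize(im[50:330,220:480],None,fx=2.1,fy=2.1),'s9.png'); print(readout.observe()['time'])"
```

```text
0.18
scene 0.08 21 [0.5587 0.6157 0.6305]
scene 0.1 43 [0.6106 0.6223 0.6315]
scene 0.12 29 [0.6121 0.6187 0.624 ]
scene 0.14 24 [0.6026 0.6097 0.6146]
scene 0.16 19 [0.5961 0.5999 0.6062]
scene 0.18 18 [0.5878 0.5933 0.5966]
scene 0.2 22 [0.5763 0.582  0.5875]
scene 0.22 13 [0.5673 0.5774 0.6047]
scene 0.24 58 [0.5557 0.5752 0.5984]
cup bb [0.5586 0.1437 0.0691] [0.6299 0.2154 0.1526] 394
[-0.4493  0.1983  0.0159] [-0.0185 -0.0554  0.031 ] [0.406  0.023  0.3593] 0.0424424295738191
0.27
scene 0.08 15 [0.5505 0.6196 0.6267]
scene 0.1 47 [0.5496 0.6201 0.629 ]
scene 0.12 26 [0.6082 0.6151 0.6195]
scene 0.14 20 [0.6028 0.6071 0.6125]
scene 0.16 21 [0.5926 0.5975 0.6027]
scene 0.18 17 [0.5833 0.5888 0.5932]
scene 0.2 21 [0.5745 0.5791 0.5854]
scene 0.22 11 [0.5619 0.5732 0.5995]
scene 0.24 54 [0.5553 0.5749 0.5964]
cup bb [0.5507 0.2376 0.0772] [0.6273 0.3067 0.1516] 289
[-0.2898  0.5338 -0.5217] [ 0.057  -0.0072  0.0104] [0.4065 0.0239 0.3583] 0.043086797238815484
0.36
scene 0.08 13 [0.5489 0.6165 0.6208]
scene 0.1 48 [0.5455 0.6151 0.6253]
scene 0.12 27 [0.6026 0.6099 0.6154]
scene 0.14 18 [0.5968 0.6017 0.6059]
scene 0.16 15 [0.5893 0.5928 0.5966]
scene 0.18 18 [0.5789 0.5841 0.5895]
scene 0.2 16 [0.5712 0.5763 0.5816]
scene 0.22 11 [0.5619 0.5713 0.5961]
scene 0.24 48 [0.5508 0.5692 0.5947]
cup bb [0.5485 0.327  0.079 ] [0.6223 0.3972 0.154 ] 262
[0.5017 0.3554 0.1275] [ 0.0665 -0.0758  0.0318] [0.4068 0.0245 0.3575] 0.042852271506439214
scene lid plane slope deg [0.0208 0.1082] z 0.08228393087641489 2772
scene lid bbox mid [ 0.5481 -0.3619  0.0814] [0.195  0.1934 0.016 ] z 0.08219804470221723 knob top 49 [ 0.55   -0.3653  0.1144]
scene dish (array([ 0.5512, -0.3624]), np.float64(0.09469848467915516), 78)
52.55
```

View pics/s9.png

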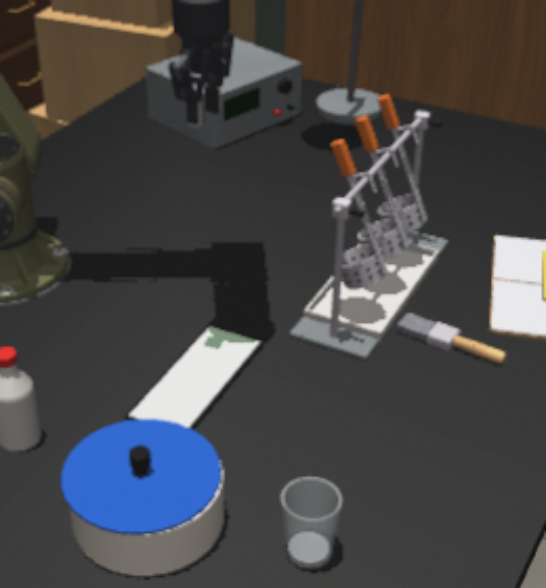

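Final crop: all three dippers hang on the rod (grips at (343,157), (367,134) and (389,111)), the lid is seated on the dish, the pad is empty and the bystanders are in place. I'll let everything settle, then hand in.

Request:
{"method": "send_rows", "body": {
  "motion": [
    {"dx":0,"dy":0,"dz":0,"roll":0,"hand":0},
    {"dx":0,"dy":0,"dz":0,"roll":0,"hand":0},
    {"dx":0,"dy":0,"dz":0,"roll":0,"hand":0},
    {"dx":0,"dy":0,"dz":0,"roll":0,"hand":0},
    {"dx":0,"dy":0,"dz":0,"roll":0,"hand":0},
    {"dx":0,"dy":0,"dz":0,"roll":0,"hand":0},
    {"dx":0,"dy":0,"dz":0,"roll":0,"hand":0},
    {"dx":0,"dy":0,"dz":0,"roll":0,"hand":0},
    {"dx":0,"dy":0,"dz":0,"roll":0,"hand":0},
    {"dx":0,"dy":0,"dz":0,"roll":0,"hand":0}
  ]
}}

```text
time: 53.55
tcp_pos: [0.4068, 0.0244, 0.357]
eef_rot: [180.0, -0.0, -178.2]
force: [0.9, 0.1, -1.0]
gripper_width: 0.0426
```

Request:
{"method": "send_rows", "body": {
  "motion": [
    {"dx":0,"dy":0,"dz":0,"roll":0,"hand":0},
    {"dx":0,"dy":0,"dz":0,"roll":0,"hand":0},
    {"dx":0,"dy":0,"dz":0,"roll":0,"hand":0},
    {"dx":0,"dy":0,"dz":0,"roll":0,"hand":0},
    {"dx":0,"dy":0,"dz":0,"roll":0,"hand":0},
    {"dx":0,"dy":0,"dz":0,"roll":0,"hand":0},
    {"dx":0,"dy":0,"dz":0,"roll":0,"hand":0},
    {"dx":0,"dy":0,"dz":0,"roll":0,"hand":0},
    {"dx":0,"dy":0,"dz":0,"roll":0,"hand":0},
    {"dx":0,"dy":0,"dz":0,"roll":0,"hand":0}
  ]
}}

```text
time: 54.55
tcp_pos: [0.4068, 0.0244, 0.357]
eef_rot: [180.0, -0.0, -178.2]
force: [-0.7, -0.3, 0.3]
gripper_width: 0.0427
```

```bash
python3 -c "
from tilt import *
lidplane('scene'); tilt(.18); print(order.close_job())"
```

```text
scene lid plane slope deg [0.0513 0.0592] z 0.08229024919836447 2747
scene 0.08 19 [0.5577 0.6227 0.6296]
scene 0.1 38 [0.6055 0.6244 0.6313]
scene 0.12 31 [0.6104 0.6172 0.6227]
scene 0.14 24 [0.6024 0.6092 0.6147]
scene 0.16 19 [0.5946 0.6002 0.6039]
scene 0.18 17 [0.5869 0.5925 0.598 ]
scene 0.2 19 [0.5787 0.5832 0.5864]
scene 0.22 14 [0.5704 0.5785 0.6021]
scene 0.24 63 [0.5568 0.5737 0.5985]
cup bb [0.5587 0.1439 0.0692] [0.6294 0.2169 0.1534] 397
[-0.2915  0.3554 -0.0372] [ 0.0432 -0.0052  0.0449] [0.4068 0.0244 0.357 ] 0.0425309175445509
the job is handed in; nothing more can be done
None
```

The bench is closed down and the job was handed in at about 55 s. All three green blocks are in the dish, the blue lid is on it, and all three dippers hang from the rod. Each dipper was turned to about its 0.4 rad rest lean while still gripped, then let go slowly.

- **Lid:** in the last check it was seated, with the disc top at z = 0.082 m and a tilt of about 0.1°.
- **Dippers:** all three lean about 0.4 rad. The last one was unchanged after a further 2 s; the other two had not moved between earlier looks.
- **Bystanders:** the bottle, beaker and brush look untouched in the final picture.

One thing went slightly wrong: placing the second block pushed the dish about 5 mm, with 17 N on the wrist. I measured the dish again before setting the lid. No last check failed or disagreed.

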